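# Put the measuring-cup set away, nested in its box

### The job

Put the set of four steel measuring cups away in the wooden open-front box: stand the largest in the box with its handle out over the low front side, and nest the others in it by size, each upright and sitting right down on the floor of the next larger one. The shallow steel coffee scoop and the espresso cup do not belong to the set: leave them, and the tin behind, where they are.

Things in the scene. Friction and masses are not known exactly. Their poses are not given: they have to be found in the camera images.
- cup_1: The largest measuring cup (1 cup), stainless steel, 100 mm across, 34 mm high; wall 2 mm, floor 3 mm. Origin: centre of its underside. Handle along its own -x: square bar 8 mm wide, 50 to 110 mm from the cup's axis and 34 to 42 mm above its underside; pinch it there from above. Loose, under 0.2 kg.
- cup_half: The second largest measuring cup (half cup), stainless steel, 68 mm across, 41 mm high; wall 2 mm, floor 3 mm. Origin: centre of its underside. Handle along its own -x: square bar 8 mm wide, 34 to 89 mm from the cup's axis and 41 to 49 mm above its underside; pinch it there from above. Loose, under 0.2 kg.
- cup_quarter: The third measuring cup (quarter cup), stainless steel, 48 mm across, 48 mm high; wall 2 mm, floor 3 mm. Origin: centre of its underside. Handle along its own -x: square bar 8 mm wide, 24 to 74 mm from the cup's axis and 48 to 56 mm above its underside; pinch it there from above. Loose, under 0.2 kg.
- cup_eighth: The smallest measuring cup (eighth of a cup), narrow, tall, stainless steel, 31 mm across, 55 mm high; wall 2 mm, floor 3 mm. Origin: centre of its underside. Handle along its own -x: square bar 8 mm wide, 15.5 to 65.5 mm from the cup's axis and 55 to 63 mm above its underside; pinch it there from above. Loose, under 0.2 kg.
- box: Fixed open box of dark wood, 132 x 132 mm, walls 8 mm thick (116 x 116 mm inside), floor 8 mm thick. Three walls are 52 mm high; the front wall, on its own -x side and facing roughly to the robot, is 18 mm high (so are the front 12 mm of the sides). Origin: centre of its underside, on the worktop. Nested handles pass 2 mm over one another; the smaller three may point any way.
- scoop: Look-alike, not of the set: shallow steel coffee scoop, bowl 39 mm across and only 24 mm high, with a narrow handle (8 mm wide) along its own -x that ends in a wire loop 93 mm from the bowl's axis. Origin: centre of its underside. Stays where it is.
- espresso_cup: Look-alike, not of the set: white china espresso cup with dark dots and a loop handle, 63 x 92 x 55 mm, standing behind the work. Origin: centre of its underside. Stays where it is.
- small_tin: Closed round tin with a dark blue label, 57 mm across, 72 mm high, standing behind the work. Origin: centre of its underside. Stays where it is.

How it is judged:
By the outcome, as a careful person would: the job done as asked, in the order asked, and still so for the second after the job is handed in, with the robot touching nothing.
It also fails if it takes over 112 s, if anything falls off the work surface, if the arm or the gripper's body presses on something with over 40 N, if the wrist force passes 120 N, or if a joint passes its speed limit or range.

### The arm

A 7-joint arm with a two-finger parallel gripper is mounted at the origin on a cart in front of the work surface, level with it; the furniture and walls round the work are solid. World frame = base frame: x ahead of the robot, y to its left, z up, the work surface at z = 0. Lengths are in m, angles in rad, forces in N, time in s.
With the tool pointing down it reaches from about 0.4 to 0.85 m from the base axis. Payload 10.4 kg.
Tool frame: the origin (TCP) lies between the finger pads; the fingertips stand tcp_to_tips ahead of it and the grasp point (between the pads) lies 8 mm behind it (tcp_to_tips is the distance from the TCP to the fingertips, in m); z points along the fingers, y is the line along which they close (so a half turn about z gives the same grasp; the last joint's range is limited). The gripper opens to 85 mm and grips with 20 to 120 N. Pads are 22 mm wide; open, the fingers measure 114 mm over their backs; the gripper's body (76 mm by 85 mm) begins 54 mm behind the grasp point. The pads swing forward as they close: fully open they stand 13 mm farther back than shut.
Start: joints at [-1.136, 0.332, -0.065, 1.46, 0.022, 1.35, -0.088], TCP at [0.276, 0.561, 0.215] pointing down, gripper open.
Joint ranges: [-2.6, 2.6], [-0.5, 2.12], [-1.47, 1.34], [0.16, 2.42], [-1.27, 4.41], [0.06, 2.06], [-2.6, 2.6]. Speed limits (rad/s): [2.22, 2.22, 2.79, 2.79, 3.14, 3.14, 3.14].

### API

Orientations are given as a unit quaternion [x, y, z, w].
In Python, from workcell import * gives the robot as it stands.
- The arm moves only by the tool apply_moves, never from a script. Its argument "rows" is a list of rows, each an object of numbers: "x", "y", "z": the shift along the tool's x, y, z in mm; "ax", "ay", "az": the turn, a rotation vector about the tool's x, y, z in degrees; "gripper": the closure, from 0 (fully open) to 1 (shut). A call has 1 to 5 rows; each row shifts and turns the commanded pose from where the row before left it, along the tool's axes as they then stand; what a row does not reach is not made up. A row lasts 1/12 s, in which the tool goes at most 41.7 mm and 7.16 degrees, less where a joint would pass 70% of its speed; a pose out of reach is approached as far as the arm can. A call with a gripper value outside its range is refused whole. The fingers move at their own pace and stop on an object; "newtons" is the grip in N (left out, the last holds). Time passes only in rows, so rows that do not move let the fingers close. It gives the time, the measured TCP pose, the force, the opening and the grip force at its end, in the units of the state.
- get_obs(): the state, without advancing time (a new reading comes with each control period).
- camera(name): name is "side" or "top" or "wrist"; returns a dict with "color" (480x640x3 uint8, red, green, blue), "fov_y" (degrees; the focal length in pixels is half the picture's height over the tangent of half this angle, whatever the lens; pixels are square), "cx", "cy" (the principal point, pixels), "rvec" (rotation vector, rad) and "tvec" (3), from world to camera coordinates, as OpenCV has them. Camera axes: x right, y down, z forward; pixel columns grow to the right and rows downward; lengths in m; the calibration is good to about 2 mm. The wrist camera is an equidistant fisheye: a pixel r from the principal point sees the ray r / f radians off the axis. A picture is of the moment at which its call begins. There is no depth.
- hand_in(): hands the job in; it is judged then, once.
The state is a dict: "clock": time; "joint_pos": joint angles; "joint_velocities": joint speeds; "tau": joint torques, N m; "position": TCP position; "ee_rot": TCP orientation; "ft_force": force on the tool from outside, world axes, zero at the start; "torque": the same for the moment, N m; "grip_width": opening from 0.0 (shut) to 1.0 (fully open); "grasp_force": force on a finger pad.
Only numpy, scipy, OpenCV 4.12 (cv2) and the standard library are available. Lean on these libraries where they do the work, as an engineer would, in place of code of your own. Each camera call takes 0.05 s, during which the arm holds its last target. There are 200 camera calls.

## Working session

There is one attempt and no reset: what is moved stays moved. The work goes in short steps, Python scripts to look and compute and a tool call to move; the robot and the scene stay as the last step left them, time stands still between calls to the robot, and variables do not carry over. Pictures are saved under pics/ and viewed, at most 14 in all, crops included, and the job is handed in when it is done.

Besides the shell and the picture viewer there is one more tool, called as name(argument=value, ...) on one line, values as JSON. apply_moves: Moves the arm, as the interface text tells. Its arguments: {"type":"object","properties":{"rows":{"type":"array","items":{"type":"object","properties":{"x":{"type":"number"},"y":{"type":"number"},"z":{"type":"number"},"ax":{"type":"number"},"ay":{"type":"number"},"az":{"type":"number"},"gripper":{"type":"number"}}}},"newtons":{"type":"number"}},"required":["rows"]}

```bash
ls; mkdir -p pics
python3 - <<'E'
from workcell import *
import cv2
o=get_obs(); print(o)
for n in ("side","top","wrist"):
    c=camera(n); cv2.imwrite(f"pics/{n}0.png",c["color"][:,:,::-1]); print(n,{k:v for k,v in c.items() if k!="color"})
E
```

```text
pics
{'clock': 0.0, 'joint_pos': array([-1.13562222,  0.33288317, -0.06467282,  1.4609798 ,  0.02160746,
        1.34987858, -0.08854309]), 'joint_velocities': array([-0.00089114,  0.00082193,  0.00064736, -0.00125593,  0.00055302,
       -0.00120713,  0.00142573]), 'tau': array([ 5.16837154e-04, -6.25454879e+01,  4.92070033e-02, -3.91586566e+01,
        1.62239018e-02,  1.00985711e-02, -3.61251159e-05]), 'position': array([0.27606272, 0.56027021, 0.21399045]), 'ee_rot': array([ 2.26915763e-01,  9.73914117e-01, -7.16079510e-04, -1.23693746e-04]), 'ft_force': array([-0.24330454,  0.72061163,  0.2180317 ]), 'torque': array([ 0.05076978, -0.04951157,  0.00928746]), 'grasp_force': 0.0, 'grip_width': 1.0018526611580265}
side {'fov_y': 53.5174892697653, 'cx': 325.77505071333076, 'cy': 240.60442505990068, 'rvec': array([ 2.13792098, -0.66282339,  0.33536474]), 'tvec': array([-0.42461684,  0.19504802,  0.72598453])}
top {'fov_y': 48.19404825944807, 'cx': 320.9540714905365, 'cy': 243.56962210236176, 'rvec': array([ 2.20449279, -2.17073876,  0.06863947]), 'tvec': array([-0.01596905,  0.48252438,  1.03051197])}
wrist {'fov_y': 65.70646984690485, 'cx': 315.98583480156043, 'cy': 238.59304332381683, 'rvec': array([-2.4622707 , -1.53010461, -0.20926109]), 'tvec': array([-0.62356531, -0.03396412,  0.3793881 ])}
```

View pics/top0.png

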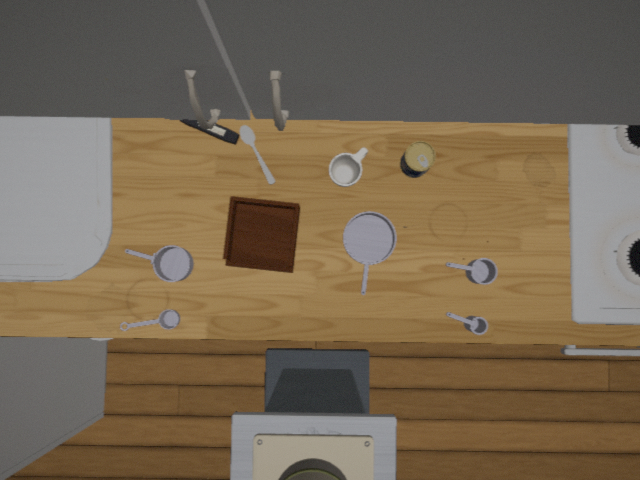

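View pics/side0.png

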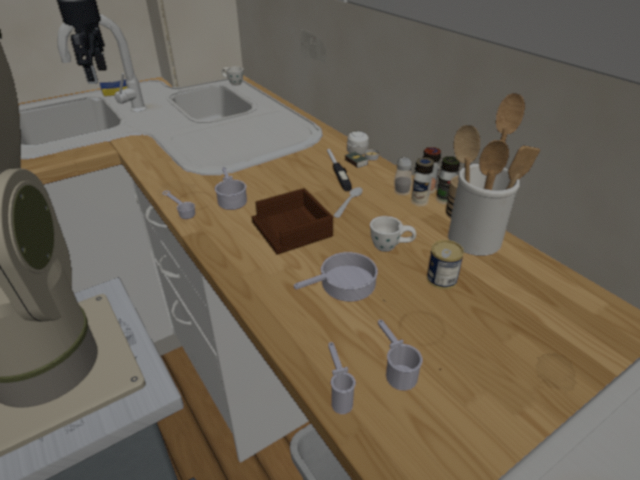

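Run:
```python
import workcell
print([k for k in dir(workcell) if not k.startswith('__')])
print(getattr(workcell,'tcp_to_tips',None))
```

```text
['MotionError', 'camera', 'get_obs', 'hand_in', 'tcp_to_tips']
0.011
```

```bash
cat > h.py <<'E'
import numpy as np, cv2
from scipy.spatial.transform import Rotation as R
from scipy.optimize import least_squares
from workcell import *
def ray(c,uv):
    uv=np.atleast_2d(uv).astype(float); f=240/np.tan(np.radians(c["fov_y"]/2))
    d=(uv-[c["cx"],c["cy"]])/f
    if c.get("fish"):
        r=np.linalg.norm(d,axis=1,keepdims=True); k=np.where(r>1e-9,np.sin(r)/np.maximum(r,1e-9),1); d=np.hstack([d*k,np.cos(r)])
    else: d=np.hstack([d,np.ones((len(d),1))])
    M=R.from_rotvec(c["rvec"]).as_matrix(); return -M.T@c["tvec"], d@M
def onplane(c,uv,z):
    o,d=ray(c,uv); return (o+d*((z-o[2])/d[:,2])[:,None])[:,:2]
def project(c,P):
    M=R.from_rotvec(c["rvec"]).as_matrix(); q=np.atleast_2d(P)@M.T+c["tvec"]; f=240/np.tan(np.radians(c["fov_y"]/2))
    if c.get("fish"):
        r=np.linalg.norm(q[:,:2],axis=1); th=np.arctan2(r,q[:,2]); return q[:,:2]/r[:,None]*th[:,None]*f+[c["cx"],c["cy"]]
    return q[:,:2]/q[:,2:]*f+[c["cx"],c["cy"]]
def cam(n):
    c=camera(n); c["fish"]=n=="wrist"; return c
def steel(c):
    a=c["color"].astype(int); return ((a[:,:,2]>=a[:,:,0]-4)&(a.max(2)>70)).astype(np.uint8)
def cup(c,m,uv,rad,h,hl,win=75):
    """mask blob near uv -> centre (rim plane), handle azimuth (deg)"""
    n,lab=cv2.connectedComponents(m); l=lab[uv[1],uv[0]]
    b=(lab==l).astype(np.uint8); ys,xs=np.nonzero(b)
    cont=max(cv2.findContours(b,cv2.RETR_EXTERNAL,cv2.CHAIN_APPROX_NONE)[0],key=len)[:,0,:]
    P=onplane(c,cont,h); o=ray(c,[[0,0]])[0][:2]
    ctr=onplane(c,[uv],h)[0]
    hd=None
    for _ in range(8):
        out=(ctr-o)/np.linalg.norm(ctr-o); v=P-ctr; r=np.linalg.norm(v,axis=1)
        s=(r<rad+.008)&(r>rad-.008)&(v@out>-0.1*rad)
        if hd is not None: s&=~((v@hd>0)&(abs(v@[-hd[1],hd[0]])<.008))
        ctr=least_squares(lambda p:np.linalg.norm(P[s]-p,axis=1)-rad,ctr,loss="soft_l1",f_scale=.001).x
        Q=onplane(c,np.c_[xs,ys],h+.008); w=Q-ctr; rr=np.linalg.norm(w,axis=1); k=(rr>rad+.012)&(rr<hl+.01)
        hd=w[k].mean(0); hd/=np.linalg.norm(hd)
    return ctr,np.degrees(np.arctan2(hd[1],hd[0])),s.sum(),rr[k].max()
def plan(x,y,z,yaw,n,g=None,start=None):
    """rows from current pose to target (m, tool-y azimuth deg); printed as rounded rows"""
    ob=get_obs(); p,M=(ob["position"]*1e3,R.from_quat(ob["ee_rot"])) if start is None else start
    Y=M.as_matrix()[:,1]; T=R.from_matrix(np.c_[np.cross([np.cos(np.radians(yaw)),np.sin(np.radians(yaw)),0],[0,0,-1]),[np.cos(np.radians(yaw)),np.sin(np.radians(yaw)),0],[0,0,-1]])
    t=np.array([x,y,z])*1e3; out=[]
    for i in range(n,0,-1):
        s=M.inv().apply((t-p)/i).round(1); a=np.degrees((M.inv()*T).as_rotvec()/i).round(1)
        p=p+M.apply(s); M=M*R.from_rotvec(np.radians(a))
        out.append(s.tolist()+a.tolist())
    for i in range(0,n,5): print("call",out[i:i+5])
    return p,M
def st():
    o=get_obs(); Y=R.from_quat(o["ee_rot"]).as_matrix()
    print("t %.1f"%o["clock"],"p",(o["position"]*1e3).round(1),"yaw %.1f"%np.degrees(np.arctan2(Y[1,1],Y[0,1])),"zax",Y[:,2].round(3),"F",o["ft_force"].round(1),"g %.3f %.0f"%(o["grip_width"],o["grasp_force"]),"j",o["joint_pos"].round(2))
E
python3 - <<'E'
from h import *
c=cam("top"); m=steel(c)
for n,uv,r,h,hl in (("1",(369,238),.05,.034,.11),("half",(173,264),.034,.041,.089),("q",(482,271),.024,.048,.074),("e",(479,326),.0155,.055,.0655),("scoop",(170,320),.0195,.024,.093)):
    print(n,cup(c,m,uv,r,h,hl))
a=c["color"].astype(int); w=np.zeros((480,640),np.uint8); w[185:285,210:315]=1
b=((a.sum(2)<190)&(w>0)).astype(np.uint8)
n,lab,stt,_=cv2.connectedComponentsWithStats(b); b=(lab==1+np.argmax(stt[1:,4])).astype(np.uint8)
cont=max(cv2.findContours(b,cv2.RETR_EXTERNAL,cv2.CHAIN_APPROX_NONE)[0],key=len)
print(cv2.minAreaRect(cont)); ap=cv2.approxPolyDP(cv2.convexHull(cont),4,True)[:,0]; print(ap.tolist())
for z in (0,.018,.052): print(z,onplane(c,ap,z).round(4).tolist())
v=cv2.resize(c["color"][180:290,205:325],None,fx=5,fy=5,interpolation=cv2.INTER_CUBIC); cv2.imwrite("pics/box.png",np.clip(v[:,:,::-1].astype(float)*1.8,0,255).astype(np.uint8))
E
```

```text
1 (array([ 0.49416739, -0.10004164]), np.float64(173.9737588882083), np.int64(78), np.float64(0.10788485612337866))
half (array([0.43923581, 0.2745327 ]), np.float64(74.88505163044454), np.int64(48), np.float64(0.08763380513549233))
q (array([ 0.43407942, -0.3146361 ]), np.float64(80.49001136838832), np.int64(38), np.float64(0.07114674561192526))
e (array([ 0.33294996, -0.30232478]), np.float64(70.44800070666373), np.int64(25), np.float64(0.06312303584832801))
scoop (array([0.33348251, 0.27836413]), np.float64(99.52918817551821), np.int64(23), np.float64(0.08188577352925322))
((261.0975646972656, 234.1219482421875), (70.45532989501953, 68.9092788696289), 6.34019136428833)
[[231, 197], [298, 204], [292, 271], [226, 264]]
0 [[0.5738, 0.172], [0.5618, 0.0384], [0.4286, 0.0478], [0.4404, 0.1783]]
0.018 [[0.5711, 0.1688], [0.5594, 0.0375], [0.4284, 0.0468], [0.44, 0.1751]]
0.052 [[0.566, 0.163], [0.5546, 0.0359], [0.428, 0.0449], [0.4392, 0.169]]
```

View pics/box.png

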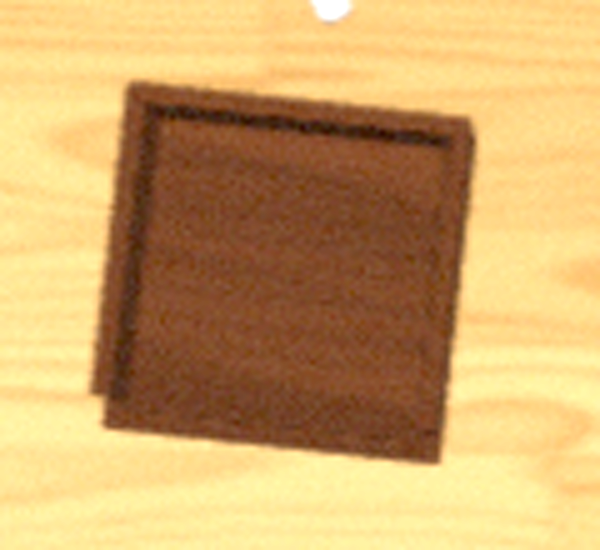

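Top view: box (131 mm sides) found with its open low wall at the lower edge of the crop (corners about (105,427), (440,462)); centre ≈ (0.496, 0.104), yaw ≈ −5.2°. Cups at pixels (369,238), (173,264), (482,271), (479,326).

Run:
```python
from h import *
s=plan(.45,.3,.2,75,10); plan(.4166,-.0918,.11,84,12,start=s)
```

```text
call [[-27.1, -15.7, 1.4, -0.0, -0.0, -1.1], [-26.8, -16.2, 1.5, -0.0, -0.0, -1.1], [-26.5, -16.7, 1.4, -0.0, -0.0, -1.1], [-26.2, -17.2, 1.5, -0.0, -0.0, -1.1], [-25.8, -17.7, 1.4, -0.0, -0.0, -1.1]]
call [[-25.5, -18.2, 1.5, -0.0, -0.0, -1.1], [-25.1, -18.7, 1.4, -0.0, -0.0, -1.2], [-24.7, -19.2, 1.5, -0.0, -0.0, -1.1], [-24.4, -19.7, 1.4, -0.0, -0.0, -1.2], [-23.9, -20.1, 1.5, -0.1, -0.0, -1.1]]
call [[-5.8, -32.3, 7.5, 0.0, -0.0, -0.8], [-5.3, -32.3, 7.5, 0.0, -0.0, -0.7], [-4.9, -32.4, 7.5, 0.0, -0.0, -0.8], [-4.5, -32.5, 7.5, 0.0, -0.0, -0.7], [-4.1, -32.5, 7.5, 0.0, -0.0, -0.8]]
call [[-3.6, -32.6, 7.4, 0.0, 0.0, -0.7], [-3.2, -32.6, 7.5, 0.0, 0.0, -0.8], [-2.8, -32.7, 7.4, 0.0, 0.0, -0.7], [-2.4, -32.7, 7.5, 0.0, 0.0, -0.8], [-1.9, -32.7, 7.4, 0.0, 0.0, -0.7]]
call [[-1.5, -32.7, 7.5, 0.0, 0.0, -0.8], [-1.1, -32.8, 7.4, 0.1, 0.0, -0.7]]
```

apply_moves(rows=[{"x":-27,"y":-16,"z":1,"az":-1,"gripper":0.5},{"x":-27,"y":-16,"z":1,"az":-1,"gripper":0.5},{"x":-27,"y":-17,"z":1,"az":-1,"gripper":0.5},{"x":-26,"y":-17,"z":1,"az":-1,"gripper":0.5},{"x":-26,"y":-18,"z":1,"az":-1,"gripper":0.5}])

```text
invalid input at $.rows[0]: expected keys x, y, z, ax, ay, az, gripper
```

apply_moves(rows=[{"x":-25,"y":-18,"z":1,"az":-1,"gripper":0.5},{"x":-25,"y":-19,"z":1,"az":-1,"gripper":0.5},{"x":-25,"y":-19,"z":1,"az":-1,"gripper":0.5},{"x":-24,"y":-20,"z":1,"az":-1,"gripper":0.5},{"x":-24,"y":-20,"z":1,"az":-1,"gripper":0.5}])

```text
invalid input at $.rows[0]: expected keys x, y, z, ax, ay, az, gripper
```

Run:
```python
from h import *
st(); plan(.4166,-.0918,.11,84,12)
```

```text
t 0.2 p [276.1 560.4 214.3] yaw 63.8 zax [-0.    -0.001 -1.   ] F [ 0.5 -0.3 -0.1] g 1.003 0 j [-1.14  0.33 -0.06  1.46  0.02  1.35 -0.09]
call [[-34.5, -43.6, 8.7, -0.0, -0.0, -1.7], [-33.2, -44.6, 8.7, -0.0, -0.0, -1.7], [-31.9, -45.5, 8.7, -0.0, -0.0, -1.7], [-30.5, -46.5, 8.7, -0.0, -0.0, -1.7], [-29.1, -47.4, 8.8, -0.0, -0.0, -1.7]]
call [[-27.7, -48.2, 8.7, -0.0, -0.0, -1.7], [-26.3, -49.0, 8.8, -0.0, -0.0, -1.7], [-24.8, -49.7, 8.7, -0.0, -0.0, -1.7], [-23.3, -50.5, 8.8, -0.0, -0.0, -1.7], [-21.8, -51.1, 8.7, -0.0, -0.0, -1.6]]
call [[-20.4, -51.7, 8.8, -0.0, -0.0, -1.7], [-18.8, -52.3, 8.7, -0.0, -0.0, -1.6]]
```

All keys are needed.

apply_moves(rows=[{"x":-27,"y":-16,"z":1,"ax":0,"ay":0,"az":-1,"gripper":0.5},{"x":-27,"y":-16,"z":1,"ax":0,"ay":0,"az":-1,"gripper":0.5},{"x":-27,"y":-17,"z":1,"ax":0,"ay":0,"az":-1,"gripper":0.5},{"x":-26,"y":-17,"z":1,"ax":0,"ay":0,"az":-1,"gripper":0.5},{"x":-26,"y":-18,"z":1,"ax":0,"ay":0,"az":-1,"gripper":0.5}])

```text
clock: 0.62
position: [0.3636, 0.4281, 0.2096]
ee_rot: [0.184, 0.983, -0.0, -0.0]
ft_force: [0.5, -0.1, 0.5]
grip_width: 0.496
grasp_force: 0.0
```

apply_moves(rows=[{"x":-25,"y":-18,"z":1,"ax":0,"ay":0,"az":-1,"gripper":0.5},{"x":-25,"y":-19,"z":1,"ax":0,"ay":0,"az":-1,"gripper":0.5},{"x":-25,"y":-19,"z":1,"ax":0,"ay":0,"az":-1,"gripper":0.5},{"x":-24,"y":-20,"z":1,"ax":0,"ay":0,"az":-1,"gripper":0.5},{"x":-24,"y":-20,"z":1,"ax":0,"ay":0,"az":-1,"gripper":0.5}])

```text
clock: 1.03
position: [0.4481, 0.2968, 0.2048]
ee_rot: [0.141, 0.99, 0.0, -0.0]
ft_force: [0.5, -0.0, -0.4]
grip_width: 0.5
grasp_force: 0.0
```

Run:
```python
from h import *
st(); plan(.4166,-.0918,.11,84,12)
```

```text
t 1.0 p [448.1 296.8 204.8] yaw 73.8 zax [-0.  0. -1.] F [ 0.5 -0.  -0.4] g 0.500 0 j [-0.76  0.14  0.1   1.71 -0.02  1.28  0.63]
call [[-6.5, -31.8, 7.9, 0.0, -0.0, -0.8], [-6.1, -31.9, 7.9, 0.0, -0.0, -0.9], [-5.5, -32.0, 7.9, 0.0, -0.0, -0.8], [-5.1, -32.1, 7.9, 0.0, -0.0, -0.9], [-4.6, -32.2, 7.9, 0.0, -0.0, -0.8]]
call [[-4.1, -32.2, 7.9, 0.0, -0.0, -0.9], [-3.7, -32.3, 7.9, 0.0, -0.0, -0.8], [-3.2, -32.3, 7.9, 0.0, -0.0, -0.9], [-2.7, -32.4, 7.9, 0.0, -0.0, -0.8], [-2.2, -32.4, 7.9, 0.0, -0.0, -0.9]]
call [[-1.7, -32.5, 7.9, 0.0, -0.0, -0.8], [-1.3, -32.4, 7.8, 0.0, -0.0, -0.9]]
```

apply_moves(rows=[{"x":-6,"y":-32,"z":8,"ax":0,"ay":0,"az":-1,"gripper":0.5},{"x":-6,"y":-32,"z":8,"ax":0,"ay":0,"az":-1,"gripper":0.5},{"x":-6,"y":-32,"z":8,"ax":0,"ay":0,"az":-1,"gripper":0.5},{"x":-5,"y":-32,"z":8,"ax":0,"ay":0,"az":-1,"gripper":0.5},{"x":-5,"y":-32,"z":8,"ax":0,"ay":0,"az":-1,"gripper":0.5}])

```text
clock: 1.45
position: [0.435, 0.1347, 0.1644]
ee_rot: [0.097, 0.995, 0.0, -0.0]
ft_force: [0.6, -0.0, -0.2]
grip_width: 0.495
grasp_force: 0.0
```

apply_moves(rows=[{"x":-4,"y":-32,"z":8,"ax":0,"ay":0,"az":-1,"gripper":0.5},{"x":-4,"y":-32,"z":8,"ax":0,"ay":0,"az":-1,"gripper":0.5},{"x":-3,"y":-32,"z":8,"ax":0,"ay":0,"az":-1,"gripper":0.5},{"x":-3,"y":-32,"z":8,"ax":0,"ay":0,"az":-1,"gripper":0.5},{"x":-2,"y":-32,"z":8,"ax":0,"ay":0,"az":-1,"gripper":0.5}])

```text
clock: 1.87
position: [0.4251, -0.0258, 0.1246]
ee_rot: [0.054, 0.999, 0.0, 0.0]
ft_force: [1.4, 0.2, -0.5]
grip_width: 0.499
grasp_force: 0.0
```

apply_moves(rows=[{"x":-2,"y":-33,"z":8,"ax":0,"ay":0,"az":0,"gripper":0.5},{"x":-1,"y":-33,"z":8,"ax":0,"ay":0,"az":0,"gripper":0.5},{"x":0,"y":0,"z":0,"ax":0,"ay":0,"az":0,"gripper":0.5}])

```text
clock: 2.12
position: [0.4196, -0.0959, 0.1077]
ee_rot: [0.058, 0.998, -0.001, -0.001]
ft_force: [-0.6, 0.7, -0.0]
grip_width: 0.505
grasp_force: 0.0
```

Run:
```python
from h import *
st(); plan(.4166,-.0918,.038,84,5)
c=cam("wrist"); cv2.imwrite("pics/w1.png",c["color"][:,:,::-1])
m=steel(c); uv=project(c,[.4942,-.1,.003])[0]; print(uv, project(c,[.4166,-.0918,.042]))
```

```text
t 2.1 p [419.6 -95.9 107.7] yaw 83.4 zax [-0.002 -0.001 -1.   ] F [-0.6  0.7 -0. ] g 0.505 0 j [-0.37 -0.02  0.48  2.1   0.01  1.06  1.57]
call [[0.7, 0.8, 13.9, -0.0, -0.0, -0.1], [0.7, 0.8, 13.9, -0.0, -0.0, -0.1], [0.7, 0.8, 14.0, -0.0, -0.0, -0.1], [0.6, 0.7, 13.9, -0.0, -0.0, -0.2], [0.6, 0.8, 14.0, -0.1, -0.1, -0.1]]
[322.43954784 322.83069346] [[322.62122918 243.26283827]]
```

View pics/w1.png

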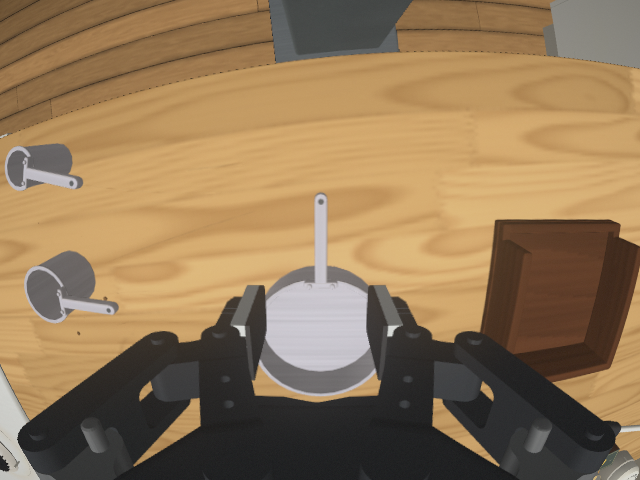

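The handle of the large cup lies at column ≈321 (rows 195–285), predicted 322.6, and runs midway between the pads; descend and grip.

apply_moves(rows=[{"x":1,"y":1,"z":14,"ax":0,"ay":0,"az":0,"gripper":0.5},{"x":1,"y":1,"z":14,"ax":0,"ay":0,"az":0,"gripper":0.5},{"x":1,"y":1,"z":14,"ax":0,"ay":0,"az":0,"gripper":0.5},{"x":0,"y":1,"z":14,"ax":0,"ay":0,"az":0,"gripper":0.5},{"x":0,"y":0,"z":13,"ax":0,"ay":0,"az":0,"gripper":0.5}])

```text
clock: 2.58
position: [0.419, -0.0847, 0.0392]
ee_rot: [0.054, 0.999, 0.0, 0.0]
ft_force: [0.1, -0.5, 1.3]
grip_width: 0.498
grasp_force: 0.0
```

apply_moves(newtons=80, rows=[{"x":0,"y":0,"z":0,"ax":0,"ay":0,"az":0,"gripper":0.5},{"x":0,"y":0,"z":0,"ax":0,"ay":0,"az":0,"gripper":1},{"x":0,"y":0,"z":0,"ax":0,"ay":0,"az":0,"gripper":1},{"x":0,"y":0,"z":0,"ax":0,"ay":0,"az":0,"gripper":1},{"x":0,"y":0,"z":0,"ax":0,"ay":0,"az":0,"gripper":1}])

```text
clock: 3.0
position: [0.4194, -0.0858, 0.0405]
ee_rot: [0.054, 0.999, 0.0, 0.001]
ft_force: [-0.2, -0.7, 0.2]
grip_width: 0.004
grasp_force: 0.0
```

apply_moves(rows=[{"x":0,"y":0,"z":0,"ax":0,"ay":0,"az":0,"gripper":1},{"x":0,"y":0,"z":0,"ax":0,"ay":0,"az":0,"gripper":1},{"x":0,"y":0,"z":0,"ax":0,"ay":0,"az":0,"gripper":1},{"x":0,"y":0,"z":-5,"ax":0,"ay":0,"az":0,"gripper":1},{"x":0,"y":0,"z":-10,"ax":0,"ay":0,"az":0,"gripper":1}])

```text
clock: 3.42
position: [0.418, -0.0859, 0.0546]
ee_rot: [0.054, 0.999, -0.0, -0.001]
ft_force: [0.2, -0.1, 0.8]
grip_width: -0.001
grasp_force: 0.0
```

Run:
```python
from h import *
st()
```

```text
t 3.4 p [418.  -85.9  54.6] yaw 83.8 zax [-0.002 -0.    -1.   ] F [ 0.2 -0.1  0.8] g -0.001 0 j [-0.37  0.06  0.48  2.16 -0.03  0.93  1.59]
```

Run:
```python
from h import *
c=cam("wrist"); a=c["color"][:,:,::-1]
d=cam("side")["color"][:,:,::-1]
cv2.imwrite("pics/m1.png",np.hstack([cv2.resize(a[150:450,170:470],(400,400)),cv2.resize(d[200:320,280:400],(400,400))]))
```

```text
(no output)
```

View pics/m1.png

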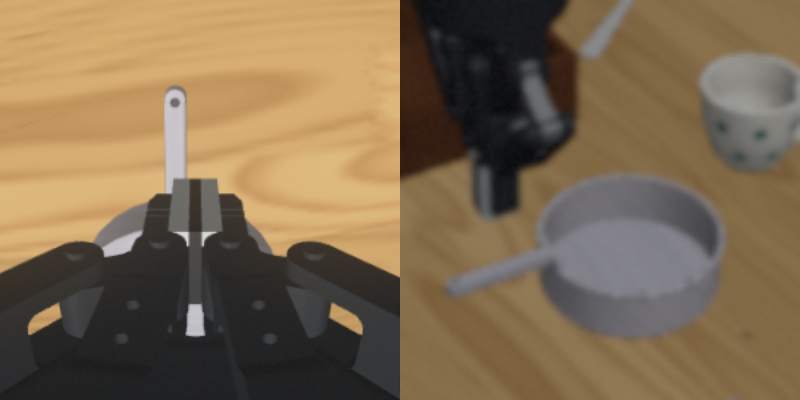

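Run:
```python
from h import *
st()
c=cam("side"); w=cam("wrist")
for z in (.030,.043,.055,.063,.075): print(z,((project(c,[.4177,-.086,z])-[280,200])*400/120+[400,0]).round(),((project(w,[.4177,-.086,z])-[170,150])*4/3).round())
m=steel(c); print("handle line side", ((project(c,[[.4942-.08,-.1+.0084,.042],[.4942-.11,-.1+.0115,.042],[.4942,-.05,.034],[.4942,-.15,.034]])-[280,200])*400/120+[400,0]).round())
```

```text
t 3.5 p [419.9 -86.   56.4] yaw 83.8 zax [ 0.002  0.    -1.   ] F [-0.3 -0.6  0.3] g 0.004 0 j [-0.37  0.05  0.48  2.16 -0.03  0.93  1.59]
0.03 [[493. 272.]] [[195. 156.]]
0.043 [[492. 253.]] [[195. 168.]]
0.055 [[492. 236.]] [[195. 181.]]
0.063 [[492. 224.]] [[194. 190.]]
0.075 [[491. 206.]] [[194. 206.]]
handle line side [[492. 263.]
 [440. 281.]
 [572. 180.]
 [681. 278.]]
```

Run:
```python
from h import *
c=cam("side"); w=cam("wrist")
print("wrist cam pos",-R.from_rotvec(w["rvec"]).as_matrix().T@w["tvec"])
for z in (.03,.04,.045,.05,.06,.07,.08): print(z,((project(w,[[.4077,-.086,z],[.4287,-.086,z]])-[170,150])*4/3).round().tolist(), ((project(c,[[.4077,-.086,z],[.4287,-.086,z]])-[280,200])*400/120+[400,0]).round().tolist())
```

```text
wrist cam pos [ 0.34948853 -0.07835168  0.21373306]
0.03 [[192.0, 135.0], [198.0, 184.0]] [[477.0, 279.0], [510.0, 264.0]]
0.04 [[192.0, 143.0], [198.0, 194.0]] [[476.0, 265.0], [510.0, 250.0]]
0.045 [[192.0, 147.0], [198.0, 200.0]] [[476.0, 257.0], [510.0, 242.0]]
0.05 [[191.0, 152.0], [198.0, 206.0]] [[476.0, 250.0], [510.0, 235.0]]
0.06 [[191.0, 162.0], [198.0, 218.0]] [[475.0, 235.0], [509.0, 221.0]]
0.07 [[191.0, 174.0], [198.0, 232.0]] [[475.0, 221.0], [509.0, 206.0]]
0.08 [[191.0, 186.0], [198.0, 247.0]] [[474.0, 206.0], [509.0, 191.0]]
```

The closed fingertips stand, by both views, near z ≈ 0.071 with the TCP reading 0.056: the fingers passed above the handle. I go lower, watching the force.

apply_moves(rows=[{"x":0,"y":-6,"z":0,"ax":0,"ay":0,"az":0,"gripper":0.5},{"x":0,"y":0,"z":0,"ax":0,"ay":0,"az":0,"gripper":0.5},{"x":0,"y":0,"z":10,"ax":0,"ay":0,"az":0,"gripper":0.5},{"x":0,"y":0,"z":10,"ax":0,"ay":0,"az":0,"gripper":0.5},{"x":0,"y":0,"z":6,"ax":0,"ay":0,"az":0,"gripper":0.5}])

```text
clock: 4.13
position: [0.4174, -0.0917, 0.0271]
ee_rot: [0.054, 0.999, -0.0, -0.001]
ft_force: [0.1, -0.1, 0.2]
grip_width: 0.501
grasp_force: 0.0
```

apply_moves(rows=[{"x":0,"y":0,"z":4,"ax":0,"ay":0,"az":0,"gripper":0.5},{"x":0,"y":0,"z":4,"ax":0,"ay":0,"az":0,"gripper":0.5},{"x":0,"y":0,"z":0,"ax":0,"ay":0,"az":0,"gripper":0.5}])

```text
clock: 4.38
position: [0.4176, -0.0918, 0.0198]
ee_rot: [0.054, 0.999, -0.0, -0.001]
ft_force: [0.7, -0.5, -0.2]
grip_width: 0.5
grasp_force: 0.0
```

Run:
```python
from h import *
st(); c=cam("wrist"); a=c["color"][:,:,::-1]
d=cam("side")["color"][:,:,::-1]
cv2.imwrite("pics/m2.png",np.hstack([cv2.resize(a[150:450,170:470],(400,400)),cv2.resize(d[200:320,280:400],(400,400))]))
```

```text
t 4.4 p [417.6 -91.8  19.8] yaw 83.8 zax [-0.002 -0.    -1.   ] F [ 0.7 -0.5 -0.2] g 0.500 0 j [-0.35  0.13  0.49  2.19 -0.08  0.85  1.65]
```

View pics/m2.png

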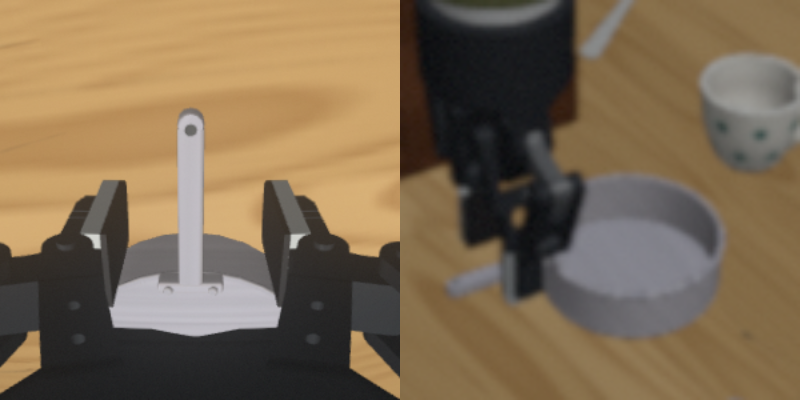

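Run:
```python
from h import *
c=cam("side")
for z in (.01,.02,.03,.04,.05): print(z,[((project(c,[[x,y,z] for x in (.4066,.4286)])-[280,200])*400/120+[400,0]).round().tolist() for y in (-.128,-.113,-.071,-.056)])
```

```text
0.01 [[[519.0, 354.0], [554.0, 337.0]], [[504.0, 337.0], [538.0, 320.0]], [[461.0, 292.0], [495.0, 276.0]], [[447.0, 276.0], [481.0, 261.0]]]
0.02 [[[519.0, 340.0], [555.0, 323.0]], [[503.0, 323.0], [538.0, 306.0]], [[461.0, 278.0], [495.0, 262.0]], [[446.0, 262.0], [480.0, 247.0]]]
0.03 [[[519.0, 325.0], [555.0, 309.0]], [[503.0, 309.0], [538.0, 292.0]], [[460.0, 264.0], [495.0, 249.0]], [[445.0, 249.0], [480.0, 234.0]]]
0.04 [[[519.0, 311.0], [555.0, 294.0]], [[503.0, 294.0], [538.0, 278.0]], [[459.0, 250.0], [494.0, 234.0]], [[445.0, 234.0], [479.0, 220.0]]]
0.05 [[[519.0, 297.0], [555.0, 280.0]], [[502.0, 280.0], [538.0, 264.0]], [[459.0, 235.0], [494.0, 220.0]], [[444.0, 220.0], [479.0, 205.0]]]
```

Wrist view: the handle (column ≈190 of 400) lies between the pads (125 and 268); in the side view the tips are near handle height, so 7 mm lower and close.

apply_moves(newtons=80, rows=[{"x":0,"y":0,"z":4,"ax":0,"ay":0,"az":0,"gripper":0.5},{"x":0,"y":0,"z":4,"ax":0,"ay":0,"az":0,"gripper":0.5},{"x":0,"y":0,"z":0,"ax":0,"ay":0,"az":0,"gripper":0.5},{"x":0,"y":0,"z":0,"ax":0,"ay":0,"az":0,"gripper":0.8},{"x":0,"y":0,"z":0,"ax":0,"ay":0,"az":0,"gripper":1}])

```text
clock: 4.95
position: [0.4182, -0.0918, 0.0128]
ee_rot: [0.054, 0.999, 0.0, -0.0]
ft_force: [0.7, 1.2, 0.6]
grip_width: 0.227
grasp_force: 0.0
```

apply_moves(rows=[{"x":0,"y":0,"z":0,"ax":0,"ay":0,"az":0,"gripper":1},{"x":0,"y":0,"z":0,"ax":0,"ay":0,"az":0,"gripper":1},{"x":0,"y":0,"z":0,"ax":0,"ay":0,"az":0,"gripper":1},{"x":0,"y":0,"z":0,"ax":0,"ay":0,"az":0,"gripper":1}])

```text
clock: 5.28
position: [0.4184, -0.0919, 0.013]
ee_rot: [0.054, 0.999, 0.0, 0.0]
ft_force: [-2.2, 0.5, 3.7]
grip_width: 0.063
grasp_force: 78.4
```

apply_moves(rows=[{"x":0,"y":0,"z":-5,"ax":0,"ay":0,"az":0,"gripper":1},{"x":0,"y":0,"z":-15,"ax":0,"ay":0,"az":0,"gripper":1},{"x":0,"y":0,"z":-25,"ax":0,"ay":0,"az":0,"gripper":1},{"x":0,"y":0,"z":-25,"ax":0,"ay":0,"az":0,"gripper":1},{"x":0,"y":0,"z":-20,"ax":0,"ay":0,"az":0,"gripper":1}])

```text
clock: 5.7
position: [0.418, -0.092, 0.1044]
ee_rot: [0.054, 0.999, -0.0, 0.0]
ft_force: [0.9, 0.9, -1.8]
grip_width: 0.063
grasp_force: 78.4
```

Run:
```python
from h import *
st(); a=cam("wrist")["color"][:,:,::-1]
d=cam("side")["color"][:,:,::-1]
cv2.imwrite("pics/m3.png",np.hstack([cv2.resize(a[150:450,170:470],(400,400)),cv2.resize(d[150:290,260:400],(400,400))]))
```

```text
t 5.7 p [418.  -92.  104.4] yaw 83.8 zax [ 0. -0. -1.] F [ 0.9  0.9 -1.8] g 0.063 78 j [-0.37 -0.03  0.48  2.11  0.01  1.05  1.56]
```

View pics/m3.png

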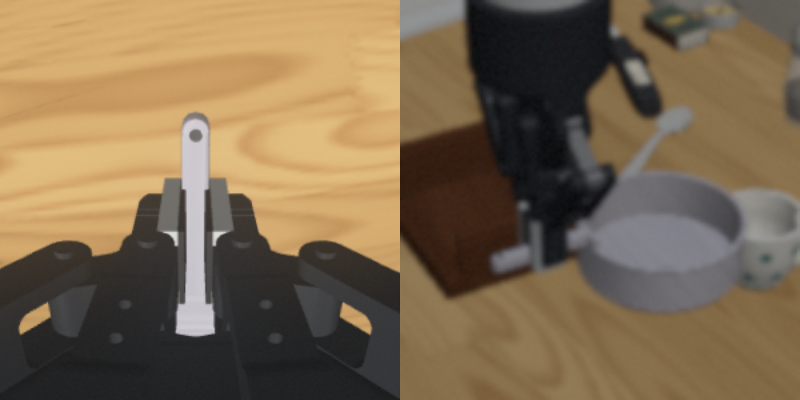

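Held level (handle at (540,255) in the side crop, cup clear of the table). Measure the held cup's offset in the top view, then carry.

Run:
```python
from h import *
c=cam("top"); m=steel(c); h=.034+.0915
uv=project(c,[.4942,-.1,h])[0].round().astype(int); print(uv, m[uv[1],uv[0]])
n,lab=cv2.connectedComponents(m); b=(lab==lab[uv[1],uv[0]]); print(b.sum())
ys,xs=np.nonzero(b); print(xs.min(),xs.max(),ys.min(),ys.max())
cont=max(cv2.findContours(b.astype(np.uint8),cv2.RETR_EXTERNAL,cv2.CHAIN_APPROX_NONE)[0],key=len)[:,0,:]
P=onplane(c,cont,h); ctr=np.array([.4942,-.1]); 
for _ in range(6):
    r=np.linalg.norm(P-ctr,axis=1); s=(abs(r-.05)<.006)&(P[:,0]>ctr[0]-.01)
    ctr=least_squares(lambda p:np.linalg.norm(P[s]-p,axis=1)-.05,ctr,loss="soft_l1",f_scale=.001).x
print(ctr,s.sum(),np.std(np.linalg.norm(P[s]-ctr,axis=1)))
```

```text
[373 234] 0
194532
0 639 0 479
[ 0.4942 -0.1   ] 0 nan
  ret = _var(a, axis=axis, dtype=dtype, out=out, ddof=ddof,
  arrmean = um.true_divide(arrmean, div, out=arrmean,
  ret = ret.dtype.type(ret / rcount)
```

Run:
```python
from h import *
plan(.4203,.1113,.104,84.6,7)
```

```text
call [[3.0, 28.9, 0.0, 0.0, 0.0, -0.1], [2.9, 28.8, 0.0, 0.0, 0.0, -0.1], [2.8, 28.9, 0.0, 0.0, 0.0, -0.1], [2.8, 28.9, 0.0, 0.0, 0.0, -0.1], [2.8, 28.8, 0.0, 0.0, 0.1, -0.1]]
call [[2.7, 28.9, 0.0, 0.0, 0.0, -0.2], [2.6, 28.9, 0.1, 0.1, 0.1, -0.1]]
```

apply_moves(rows=[{"x":1,"y":15,"z":0,"ax":0,"ay":0,"az":0,"gripper":1},{"x":3,"y":29,"z":0,"ax":0,"ay":0,"az":0,"gripper":1},{"x":3,"y":29,"z":0,"ax":0,"ay":0,"az":0,"gripper":1},{"x":3,"y":29,"z":0,"ax":0,"ay":0,"az":0,"gripper":1},{"x":3,"y":29,"z":0,"ax":0,"ay":0,"az":0,"gripper":1}])

```text
clock: 6.27
position: [0.4182, 0.0409, 0.1015]
ee_rot: [0.054, 0.999, -0.0, -0.001]
ft_force: [0.8, -0.2, -1.7]
grip_width: 0.064
grasp_force: 78.4
```

apply_moves(rows=[{"x":3,"y":29,"z":0,"ax":0,"ay":0,"az":-1,"gripper":1},{"x":3,"y":29,"z":0,"ax":0,"ay":0,"az":0,"gripper":1},{"x":1,"y":14,"z":0,"ax":0,"ay":0,"az":0,"gripper":1},{"x":0,"y":0,"z":0,"ax":0,"ay":0,"az":0,"gripper":1}])

```text
clock: 6.6
position: [0.4183, 0.1152, 0.1014]
ee_rot: [0.043, 0.999, -0.0, -0.001]
ft_force: [0.5, -0.9, -2.3]
grip_width: 0.064
grasp_force: 78.4
```

Run:
```python
from h import *
st(); plan(.4203,.1113,.024,84.6,8)
cv2.imwrite("pics/w2.png",cam("wrist")["color"][:,:,::-1])
```

```text
t 6.6 p [418.3 115.2 101.4] yaw 85.0 zax [-0.002 -0.    -1.   ] F [ 0.5 -0.9 -2.3] g 0.064 78 j [-0.61  0.01  0.24  2.09 -0.    1.05  1.11]
call [[-0.3, -0.5, 9.7, -0.0, -0.0, 0.1], [-0.3, -0.5, 9.7, -0.0, -0.0, 0.0], [-0.3, -0.4, 9.7, -0.0, -0.0, 0.1], [-0.3, -0.5, 9.7, -0.0, -0.0, 0.0], [-0.3, -0.4, 9.7, -0.0, -0.0, 0.1]]
call [[-0.3, -0.5, 9.6, -0.0, -0.0, 0.0], [-0.3, -0.4, 9.7, -0.0, -0.1, 0.1], [-0.3, -0.5, 9.6, -0.0, -0.0, 0.0]]
```

View pics/w2.png

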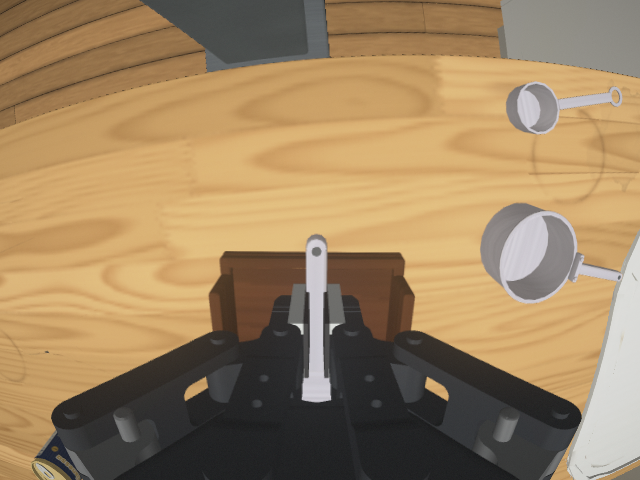

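The box front wall spans columns 220–404 (centre 312), handle at 316: about 3 mm left of centre, as the pose says. Correct and lower.

apply_moves(rows=[{"x":-2,"y":-4,"z":5,"ax":0,"ay":0,"az":0,"gripper":1},{"x":0,"y":0,"z":15,"ax":0,"ay":0,"az":0,"gripper":1},{"x":0,"y":0,"z":20,"ax":0,"ay":0,"az":0,"gripper":1},{"x":0,"y":0,"z":20,"ax":0,"ay":0,"az":0,"gripper":1},{"x":0,"y":0,"z":10,"ax":0,"ay":0,"az":0,"gripper":1}])

```text
clock: 7.07
position: [0.4198, 0.1057, 0.0302]
ee_rot: [0.047, 0.999, -0.001, -0.001]
ft_force: [-1.4, -0.2, -1.1]
grip_width: 0.061
grasp_force: 78.4
```

apply_moves(rows=[{"x":0,"y":0,"z":5,"ax":0,"ay":0,"az":0,"gripper":1},{"x":0,"y":0,"z":2,"ax":0,"ay":0,"az":0,"gripper":1},{"x":0,"y":0,"z":2,"ax":0,"ay":0,"az":0,"gripper":1},{"x":0,"y":0,"z":0,"ax":0,"ay":0,"az":0,"gripper":1}])

```text
clock: 7.4
position: [0.4216, 0.1079, 0.0242]
ee_rot: [0.046, 0.999, 0.0, 0.0]
ft_force: [0.0, -0.5, -2.0]
grip_width: 0.061
grasp_force: 78.4
```

Run:
```python
from h import *
st()
```

```text
t 7.4 p [421.6 107.9  24.2] yaw 84.8 zax [ 0.001  0.    -1.   ] F [ 0.  -0.5 -2. ] g 0.061 78 j [-0.59  0.13  0.25  2.16 -0.04  0.86  1.16]
```

apply_moves(rows=[{"x":0,"y":2,"z":1,"ax":0,"ay":0,"az":0,"gripper":1},{"x":0,"y":0,"z":1,"ax":0,"ay":0,"az":0,"gripper":1},{"x":0,"y":0,"z":0,"ax":0,"ay":0,"az":0,"gripper":1}])

```text
clock: 7.65
position: [0.4216, 0.1103, 0.0221]
ee_rot: [0.045, 0.999, 0.0, 0.0]
ft_force: [-0.1, 0.5, -1.6]
grip_width: 0.065
grasp_force: 78.4
```

apply_moves(rows=[{"x":0,"y":0,"z":1,"ax":0,"ay":0,"az":0,"gripper":1},{"x":0,"y":0,"z":0,"ax":0,"ay":0,"az":0,"gripper":1}])

```text
clock: 7.82
position: [0.4216, 0.1102, 0.0211]
ee_rot: [0.046, 0.999, 0.0, 0.0]
ft_force: [-2.2, 0.5, 2.7]
grip_width: 0.064
grasp_force: 79.0
```

apply_moves(rows=[{"x":0,"y":0,"z":1,"ax":0,"ay":0,"az":0,"gripper":1},{"x":0,"y":0,"z":0,"ax":0,"ay":0,"az":0,"gripper":1}])

```text
clock: 7.98
position: [0.4211, 0.1103, 0.0205]
ee_rot: [0.046, 0.999, 0.0, -0.0]
ft_force: [-7.9, -0.7, 16.4]
grip_width: 0.069
grasp_force: 80.7
```

Contact exactly as predicted. Ease off, open, lift.

apply_moves(rows=[{"x":0,"y":0,"z":-1,"ax":0,"ay":0,"az":0,"gripper":1},{"x":0,"y":0,"z":0,"ax":0,"ay":0,"az":0,"gripper":0.7},{"x":0,"y":0,"z":0,"ax":0,"ay":0,"az":0,"gripper":0.7},{"x":0,"y":0,"z":0,"ax":0,"ay":0,"az":0,"gripper":0.7},{"x":0,"y":0,"z":-5,"ax":0,"ay":0,"az":0,"gripper":0.6}])

```text
clock: 8.4
position: [0.4208, 0.1097, 0.0252]
ee_rot: [0.046, 0.999, -0.0, -0.001]
ft_force: [-0.9, -0.2, 0.1]
grip_width: 0.394
grasp_force: 0.0
```

apply_moves(rows=[{"x":0,"y":0,"z":-15,"ax":0,"ay":0,"az":0,"gripper":0.6},{"x":0,"y":0,"z":-30,"ax":0,"ay":0,"az":0,"gripper":0.5},{"x":0,"y":0,"z":-30,"ax":0,"ay":0,"az":0,"gripper":0.5},{"x":0,"y":0,"z":-25,"ax":0,"ay":0,"az":0,"gripper":0.5},{"x":0,"y":0,"z":0,"ax":0,"ay":0,"az":0,"gripper":0.5}])

```text
clock: 8.82
position: [0.424, 0.1109, 0.1308]
ee_rot: [0.046, 0.999, 0.002, 0.003]
ft_force: [0.6, 0.4, -0.6]
grip_width: 0.503
grasp_force: 0.0
```

Run:
```python
from h import *
st(); w=cam("wrist"); cv2.imwrite("pics/w3.png",w["color"][:,:,::-1])
a=np.radians(74.9); g=np.array([.4392,.2745])+.072*np.array([np.cos(a),np.sin(a)]); print(g)
s=plan(g[0],g[1],.1,-15,16)
```

```text
t 8.8 p [424.  110.9 130.8] yaw 84.8 zax [ 0.007  0.003 -1.   ] F [ 0.6  0.4 -0.6] g 0.503 0 j [-0.61 -0.03  0.24  2.05  0.01  1.11  1.11]
[0.45795632 0.34401403]
call [[-0.8, 14.7, 1.8, 0.0, 0.0, 6.2], [0.8, 14.7, 1.8, 0.0, 0.0, 6.2], [2.3, 14.6, 1.8, 0.0, 0.0, 6.2], [3.9, 14.2, 1.8, 0.0, -0.0, 6.2], [5.4, 13.7, 1.8, 0.0, -0.0, 6.2]]
call [[6.9, 13.1, 1.8, 0.0, -0.0, 6.3], [8.3, 12.2, 1.8, 0.0, -0.0, 6.2], [9.5, 11.3, 1.8, 0.0, -0.0, 6.3], [10.7, 10.1, 1.8, 0.0, -0.0, 6.2], [11.7, 8.9, 1.8, 0.0, -0.0, 6.3]]
call [[12.7, 7.6, 1.9, 0.0, -0.0, 6.2], [13.4, 6.2, 1.8, 0.1, -0.0, 6.3], [14.0, 4.7, 1.9, 0.0, -0.0, 6.2], [14.4, 3.1, 1.8, 0.1, -0.0, 6.3], [14.7, 1.6, 1.9, 0.0, -0.1, 6.2]]
call [[14.7, -0.1, 1.8, 0.1, -0.0, 6.3]]
```

View pics/w3.png

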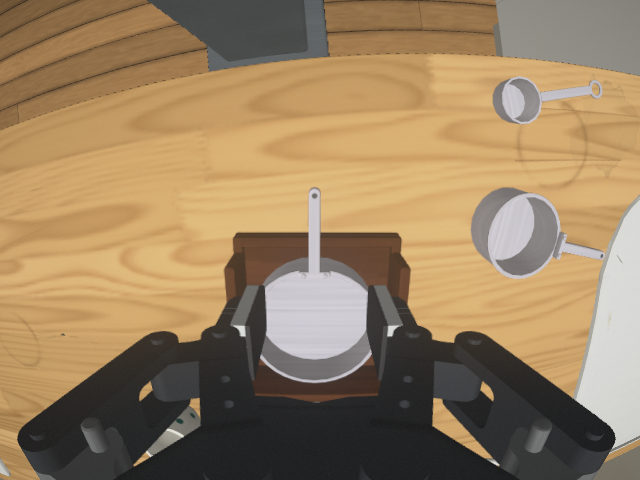

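cup_1 stands in the box, rim centred about (315,320) between the walls (232–402), handle over the front. Next the half cup.

apply_moves(rows=[{"x":-1,"y":15,"z":0,"ax":0,"ay":0,"az":6,"gripper":0.5},{"x":1,"y":15,"z":0,"ax":0,"ay":0,"az":6,"gripper":0.5},{"x":2,"y":15,"z":0,"ax":0,"ay":0,"az":6,"gripper":0.5},{"x":4,"y":14,"z":0,"ax":0,"ay":0,"az":6,"gripper":0.5},{"x":5,"y":14,"z":0,"ax":0,"ay":0,"az":6,"gripper":0.5}])

```text
clock: 9.28
position: [0.432, 0.1841, 0.1249]
ee_rot: [0.305, 0.952, -0.001, -0.001]
ft_force: [-0.3, -0.1, 1.1]
grip_width: 0.498
grasp_force: 0.0
```

apply_moves(rows=[{"x":7,"y":13,"z":2,"ax":0,"ay":0,"az":6,"gripper":0.5},{"x":8,"y":12,"z":2,"ax":0,"ay":0,"az":6,"gripper":0.5},{"x":9,"y":11,"z":2,"ax":0,"ay":0,"az":6,"gripper":0.5},{"x":11,"y":10,"z":2,"ax":0,"ay":0,"az":6,"gripper":0.5},{"x":12,"y":9,"z":2,"ax":0,"ay":0,"az":6,"gripper":0.5}])

```text
clock: 9.7
position: [0.4407, 0.2567, 0.1147]
ee_rot: [0.541, 0.841, -0.001, -0.0]
ft_force: [0.7, -0.4, -0.3]
grip_width: 0.498
grasp_force: 0.0
```

apply_moves(rows=[{"x":12,"y":8,"z":2,"ax":0,"ay":0,"az":6,"gripper":0.5},{"x":13,"y":6,"z":2,"ax":0,"ay":0,"az":6,"gripper":0.5},{"x":14,"y":5,"z":2,"ax":0,"ay":0,"az":6,"gripper":0.5},{"x":14,"y":3,"z":2,"ax":0,"ay":0,"az":6,"gripper":0.5},{"x":14,"y":2,"z":2,"ax":0,"ay":0,"az":6,"gripper":0.5}])

```text
clock: 10.12
position: [0.4493, 0.3283, 0.1046]
ee_rot: [0.74, 0.672, -0.001, 0.0]
ft_force: [-0.3, 0.4, -0.0]
grip_width: 0.502
grasp_force: 0.0
```

Run:
```python
from h import *
st(); plan(.458,.344,.1,-15.1,3)
```

```text
t 10.1 p [449.3 328.3 104.6] yaw -5.5 zax [-0.001 -0.001 -1.   ] F [-0.3  0.4 -0. ] g 0.502 0 j [-0.88  0.27  0.19  1.79 -0.06  1.09 -0.76]
call [[5.5, 2.4, 1.5, -0.0, 0.0, 3.2], [5.6, 2.1, 1.5, -0.0, 0.0, 3.2], [5.7, 1.7, 1.5, -0.1, 0.1, 3.2]]
```

apply_moves(rows=[{"x":5,"y":2,"z":0,"ax":0,"ay":0,"az":3.2,"gripper":0.5},{"x":6,"y":2,"z":2,"ax":0,"ay":0,"az":3.2,"gripper":0.5},{"x":6,"y":2,"z":2,"ax":0,"ay":0,"az":3.2,"gripper":0.5},{"x":0,"y":0,"z":0,"ax":0,"ay":0,"az":0,"gripper":0.5}])

```text
clock: 10.45
position: [0.4578, 0.3443, 0.1003]
ee_rot: [0.793, 0.609, -0.001, 0.0]
ft_force: [-0.7, -0.3, -0.1]
grip_width: 0.497
grasp_force: 0.0
```

```bash
cat >> h.py <<'E'
def handle(h,pts):
    """wrist view: handle centreline offset; crosses the predicted line at given points (x,y) on plane h"""
    st(); w=cam("wrist"); m=steel(w); n,lab=cv2.connectedComponents(m)
    ob=get_obs(); M=R.from_quat(ob["ee_rot"]).as_matrix(); P=[]
    for r in np.arange(pts[0],pts[1],.002):
        # sample across tool-y through TCP + r along tool x
        t=np.arange(-.02,.0201,.0005); q=ob["position"]+M[:,0]*r+t[:,None]*M[:,1]; q[:,2]=h
        uv=project(w,q).round().astype(int); ok=(uv[:,0]>=0)&(uv[:,0]<640)&(uv[:,1]>=0)&(uv[:,1]<480)
        v=np.zeros(len(t)); v[ok]=m[uv[ok,1],uv[ok,0]]; l=np.nonzero(v)[0]
        if len(l): print("r %.0f  y off %.1f  width %.1f"%(r*1e3,t[l].mean()*1e3,len(l)*.5))
    return w
E
python3 - <<'E'
from h import *
handle(.049,(-.02,.04)); plan(.458,.344,.020,-15.1,5)
E
```

```text
t 10.4 p [457.8 344.3 100.3] yaw -14.9 zax [-0.001 -0.001 -1.   ] F [-0.7 -0.3 -0.1] g 0.497 0 j [-0.9   0.31  0.21  1.75 -0.07  1.09 -0.93]
r -20  y off 0.5  width 7.5
r -18  y off 0.0  width 6.5
r -16  y off 0.0  width 6.5
r -14  y off 0.0  width 6.5
r -12  y off 0.0  width 6.5
r -10  y off 0.0  width 6.5
r -8  y off 0.0  width 6.5
r -6  y off 0.0  width 6.5
r -4  y off 0.0  width 6.5
r -2  y off 0.0  width 6.5
r -0  y off 0.0  width 6.5
r 2  y off 0.0  width 6.5
r 4  y off 0.0  width 6.5
r 6  y off 0.0  width 6.5
r 8  y off 0.0  width 6.5
r 10  y off 0.0  width 6.5
r 12  y off 0.0  width 4.5
r 14  y off 0.0  width 6.0
r 16  y off 0.3  width 5.0
call [[0.1, 0.1, 16.1, -0.0, 0.0, 0.1], [0.1, 0.0, 16.1, -0.0, 0.0, 0.1], [0.1, 0.1, 16.1, -0.0, 0.0, 0.0], [0.1, 0.0, 16.1, -0.0, 0.0, 0.1], [0.0, 0.1, 16.2, -0.1, 0.1, 0.0]]
```

The wrist view puts the handle exactly along the tool (offset 0, end 17 mm beyond, as planned). Grip at TCP z = 20 mm.

apply_moves(rows=[{"x":0,"y":0,"z":20,"ax":0,"ay":0,"az":0,"gripper":0.5},{"x":0,"y":0,"z":25,"ax":0,"ay":0,"az":0,"gripper":0.5},{"x":0,"y":0,"z":25,"ax":0,"ay":0,"az":0,"gripper":0.5},{"x":0,"y":0,"z":10,"ax":0,"ay":0,"az":0,"gripper":0.5},{"x":0,"y":0,"z":0,"ax":0,"ay":0,"az":0,"gripper":0.5}])

```text
clock: 10.92
position: [0.4567, 0.3422, 0.0193]
ee_rot: [0.792, 0.61, -0.002, 0.0]
ft_force: [-0.3, -0.3, -1.0]
grip_width: 0.5
grasp_force: 0.0
```

apply_moves(newtons=80, rows=[{"x":0,"y":0,"z":0,"ax":0,"ay":0,"az":0,"gripper":0.8},{"x":0,"y":0,"z":0,"ax":0,"ay":0,"az":0,"gripper":1},{"x":0,"y":0,"z":0,"ax":0,"ay":0,"az":0,"gripper":1},{"x":0,"y":0,"z":0,"ax":0,"ay":0,"az":0,"gripper":1},{"x":0,"y":0,"z":0,"ax":0,"ay":0,"az":0,"gripper":1}])

```text
clock: 11.33
position: [0.4591, 0.3448, 0.0232]
ee_rot: [0.792, 0.61, 0.001, -0.0]
ft_force: [0.8, 2.4, 6.0]
grip_width: 0.061
grasp_force: 79.0
```

Run:
```python
from h import *
st()
```

```text
t 11.3 p [459.1 344.8  23.2] yaw -14.8 zax [ 0.002  0.002 -1.   ] F [0.8 2.4 6. ] g 0.061 79 j [-0.89  0.4   0.19  1.81 -0.09  0.94 -0.91]
```

apply_moves(rows=[{"x":0,"y":0,"z":-5,"ax":0,"ay":0,"az":0,"gripper":1},{"x":0,"y":0,"z":-15,"ax":0,"ay":0,"az":0,"gripper":1},{"x":0,"y":0,"z":-25,"ax":0,"ay":0,"az":0,"gripper":1},{"x":0,"y":0,"z":-25,"ax":0,"ay":0,"az":0,"gripper":1},{"x":0,"y":0,"z":-20,"ax":0,"ay":0,"az":0,"gripper":1}])

```text
clock: 11.75
position: [0.4584, 0.3438, 0.1137]
ee_rot: [0.792, 0.61, 0.0, 0.0]
ft_force: [-0.0, -0.3, -1.5]
grip_width: 0.059
grasp_force: 78.5
```

Run:
```python
from h import *
st(); plan(.4361,.1431,.113,56.8,12)
```

```text
t 11.8 p [458.4 343.8 113.7] yaw -14.8 zax [ 0.  0. -1.] F [-0.  -0.3 -1.5] g 0.059 78 j [-0.9   0.29  0.21  1.74 -0.07  1.11 -0.93]
call [[-16.6, 2.5, 0.1, 0.0, -0.0, -6.0], [-16.8, 0.7, 0.1, 0.0, -0.0, -6.0], [-16.8, -1.0, 0.0, 0.0, -0.0, -6.0], [-16.6, -2.8, 0.1, 0.0, -0.0, -6.0], [-16.2, -4.5, 0.0, 0.0, -0.0, -6.0]]
call [[-15.7, -6.2, 0.1, 0.0, -0.0, -5.9], [-14.9, -7.7, 0.0, 0.0, 0.0, -6.0], [-14.1, -9.3, 0.1, 0.0, 0.0, -5.9], [-13.0, -10.7, 0.0, 0.0, 0.0, -6.0], [-11.8, -11.9, 0.1, 0.0, 0.0, -5.9]]
call [[-10.6, -13.1, 0.0, 0.0, 0.0, -6.0], [-9.1, -14.2, 0.1, 0.0, 0.0, -5.9]]
```

apply_moves(rows=[{"x":-17,"y":2,"z":0,"ax":0,"ay":0,"az":-6,"gripper":1},{"x":-17,"y":1,"z":0,"ax":0,"ay":0,"az":-6,"gripper":1},{"x":-17,"y":-1,"z":0,"ax":0,"ay":0,"az":-6,"gripper":1},{"x":-17,"y":-3,"z":0,"ax":0,"ay":0,"az":-6,"gripper":1},{"x":-16,"y":-5,"z":0,"ax":0,"ay":0,"az":-6,"gripper":1}])

```text
clock: 12.17
position: [0.4477, 0.2582, 0.112]
ee_rot: [0.606, 0.796, -0.0, -0.0]
ft_force: [-0.5, 0.2, -1.2]
grip_width: 0.063
grasp_force: 78.5
```

apply_moves(rows=[{"x":-16,"y":-6,"z":0,"ax":0,"ay":0,"az":-6,"gripper":1},{"x":-15,"y":-8,"z":0,"ax":0,"ay":0,"az":-6,"gripper":1},{"x":-14,"y":-9,"z":0,"ax":0,"ay":0,"az":-6,"gripper":1},{"x":-13,"y":-11,"z":0,"ax":0,"ay":0,"az":-6,"gripper":1},{"x":-12,"y":-12,"z":0,"ax":0,"ay":0,"az":-6,"gripper":1}])

```text
clock: 12.58
position: [0.4384, 0.174, 0.112]
ee_rot: [0.379, 0.925, -0.0, -0.0]
ft_force: [0.3, 0.1, -0.9]
grip_width: 0.059
grasp_force: 78.5
```

apply_moves(rows=[{"x":-11,"y":-13,"z":0,"ax":0,"ay":0,"az":-6,"gripper":1},{"x":-9,"y":-14,"z":0,"ax":0,"ay":0,"az":-6,"gripper":1},{"x":0,"y":0,"z":0,"ax":0,"ay":0,"az":0,"gripper":1},{"x":0,"y":0,"z":0,"ax":0,"ay":0,"az":0,"gripper":1}])

```text
clock: 12.92
position: [0.4356, 0.1409, 0.112]
ee_rot: [0.284, 0.959, 0.0, -0.0]
ft_force: [-0.0, 0.2, -0.8]
grip_width: 0.059
grasp_force: 78.5
```

Run:
```python
from h import *
st(); plan(.4361,.1431,.038,56.8,5)
a=cam("wrist")["color"][:,:,::-1]; d=cam("side")["color"][:,:,::-1]
cv2.imwrite("pics/m4.png",np.hstack([cv2.resize(a[150:450,170:470],(400,400)),cv2.resize(d[130:270,220:360],(400,400))]))
```

```text
t 12.9 p [435.6 140.9 112. ] yaw 57.0 zax [-0.  0. -1.] F [-0.   0.2 -0.8] g 0.059 78 j [-0.62  0.05  0.21  2.02 -0.01  1.07  0.59]
call [[0.2, 0.4, 14.8, 0.0, -0.0, 0.0], [0.2, 0.4, 14.8, 0.0, -0.0, 0.1], [0.1, 0.4, 14.8, 0.0, -0.0, 0.0], [0.2, 0.5, 14.8, 0.0, -0.0, 0.1], [0.1, 0.4, 14.8, 0.0, -0.0, 0.0]]
```

View pics/m4.png

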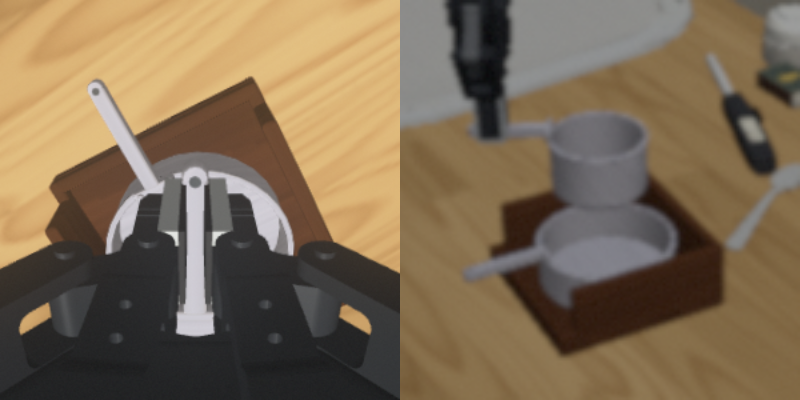

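The half cup hangs level over cup_1 (side crop: (598,160) above (605,245)), handles apart. Lower it.

apply_moves(rows=[{"x":0,"y":2,"z":10,"ax":0,"ay":0,"az":0,"gripper":1},{"x":0,"y":0,"z":20,"ax":0,"ay":0,"az":0,"gripper":1},{"x":0,"y":0,"z":20,"ax":0,"ay":0,"az":0,"gripper":1},{"x":0,"y":0,"z":16,"ax":0,"ay":0,"az":0,"gripper":1},{"x":0,"y":0,"z":6,"ax":0,"ay":0,"az":0,"gripper":1}])

```text
clock: 13.43
position: [0.4352, 0.1434, 0.037]
ee_rot: [0.282, 0.959, -0.001, -0.001]
ft_force: [-1.1, -0.2, -1.4]
grip_width: 0.06
grasp_force: 78.4
```

apply_moves(rows=[{"x":0,"y":0,"z":1,"ax":0,"ay":0,"az":0,"gripper":1},{"x":0,"y":0,"z":1,"ax":0,"ay":0,"az":0,"gripper":1},{"x":0,"y":0,"z":0,"ax":0,"ay":0,"az":0,"gripper":1}])

```text
clock: 13.68
position: [0.4374, 0.1437, 0.0383]
ee_rot: [0.283, 0.959, 0.0, 0.0]
ft_force: [-0.2, 0.9, -0.4]
grip_width: 0.058
grasp_force: 78.5
```

Run:
```python
from h import *
st()
```

```text
t 13.7 p [437.4 143.7  38.3] yaw 57.2 zax [ 0.001  0.    -1.   ] F [-0.2  0.9 -0.4] g 0.058 78 j [-0.61  0.16  0.21  2.08 -0.04  0.9   0.62]
```

apply_moves(rows=[{"x":0,"y":0,"z":1,"ax":0,"ay":0,"az":0,"gripper":1},{"x":0,"y":0,"z":1,"ax":0,"ay":0,"az":0,"gripper":1},{"x":0,"y":0,"z":1,"ax":0,"ay":0,"az":0,"gripper":1},{"x":0,"y":0,"z":0,"ax":0,"ay":0,"az":0,"gripper":1}])

```text
clock: 14.02
position: [0.437, 0.1433, 0.0349]
ee_rot: [0.283, 0.959, 0.0, 0.0]
ft_force: [0.2, -0.2, -0.5]
grip_width: 0.059
grasp_force: 78.5
```

apply_moves(rows=[{"x":0,"y":0,"z":1,"ax":0,"ay":0,"az":0,"gripper":1},{"x":0,"y":0,"z":0,"ax":0,"ay":0,"az":0,"gripper":1}])

```text
clock: 14.18
position: [0.4369, 0.1437, 0.0341]
ee_rot: [0.283, 0.959, 0.0, -0.0]
ft_force: [-2.1, -0.2, 5.5]
grip_width: 0.06
grasp_force: 79.3
```

apply_moves(rows=[{"x":0,"y":0,"z":1,"ax":0,"ay":0,"az":0,"gripper":1},{"x":0,"y":0,"z":0,"ax":0,"ay":0,"az":0,"gripper":1}])

```text
clock: 14.35
position: [0.4366, 0.1442, 0.0335]
ee_rot: [0.282, 0.959, 0.0, -0.0]
ft_force: [-7.9, 1.0, 13.0]
grip_width: 0.06
grasp_force: 80.2
```

Contact at 34 mm as expected. Release and rise; next the quarter cup.

apply_moves(rows=[{"x":0,"y":0,"z":-1,"ax":0,"ay":0,"az":0,"gripper":1},{"x":0,"y":0,"z":0,"ax":0,"ay":0,"az":0,"gripper":0.75},{"x":0,"y":0,"z":0,"ax":0,"ay":0,"az":0,"gripper":0.75},{"x":0,"y":0,"z":0,"ax":0,"ay":0,"az":0,"gripper":0.75},{"x":0,"y":0,"z":-5,"ax":0,"ay":0,"az":0,"gripper":0.75}])

```text
clock: 14.77
position: [0.4363, 0.143, 0.0382]
ee_rot: [0.283, 0.959, -0.001, -0.001]
ft_force: [-0.4, -0.0, 0.1]
grip_width: 0.247
grasp_force: 0.0
```

apply_moves(rows=[{"x":0,"y":0,"z":-15,"ax":0,"ay":0,"az":0,"gripper":0.75},{"x":0,"y":0,"z":-30,"ax":0,"ay":0,"az":0,"gripper":0.5},{"x":0,"y":0,"z":-30,"ax":0,"ay":0,"az":0,"gripper":0.5},{"x":0,"y":0,"z":-25,"ax":0,"ay":0,"az":0,"gripper":0.5},{"x":0,"y":0,"z":0,"ax":0,"ay":0,"az":0,"gripper":0.5}])

```text
clock: 15.18
position: [0.4394, 0.1443, 0.144]
ee_rot: [0.283, 0.959, 0.003, 0.003]
ft_force: [0.7, 0.6, -0.2]
grip_width: 0.5
grasp_force: 0.0
```

Run:
```python
from h import *
st(); cv2.imwrite("pics/w5.png",cam("wrist")["color"][:,:,::-1])
a=np.radians(80.5); g=np.array([.4341,-.3146])+.06*np.array([np.cos(a),np.sin(a)]); print(g)
plan(g[0],g[1],.11,-9.5,14)
```

```text
t 15.2 p [439.4 144.3 144. ] yaw 57.1 zax [ 0.007  0.004 -1.   ] F [ 0.7  0.6 -0.2] g 0.500 0 j [-0.63  0.02  0.21  1.98 -0.    1.14  0.59]
[ 0.44400286 -0.25542286]
call [[-15.8, -23.8, 2.2, 0.0, -0.0, 4.8], [-17.7, -22.4, 2.2, 0.0, -0.0, 4.8], [-19.5, -20.8, 2.2, 0.0, -0.0, 4.8], [-21.2, -19.1, 2.2, 0.0, -0.0, 4.8], [-22.7, -17.2, 2.2, 0.0, -0.0, 4.7]]
call [[-24.1, -15.3, 2.2, 0.0, -0.0, 4.8], [-25.3, -13.3, 2.2, 0.0, -0.0, 4.7], [-26.3, -11.1, 2.2, 0.0, -0.0, 4.8], [-27.1, -8.9, 2.2, 0.0, -0.0, 4.7], [-27.7, -6.7, 2.1, 0.1, -0.0, 4.8]]
call [[-28.2, -4.3, 2.2, 0.0, -0.0, 4.7], [-28.5, -2.0, 2.2, 0.1, -0.0, 4.8], [-28.5, 0.4, 2.1, 0.0, -0.1, 4.7], [-28.4, 2.8, 2.2, 0.1, -0.0, 4.8]]
```

View pics/w5.png

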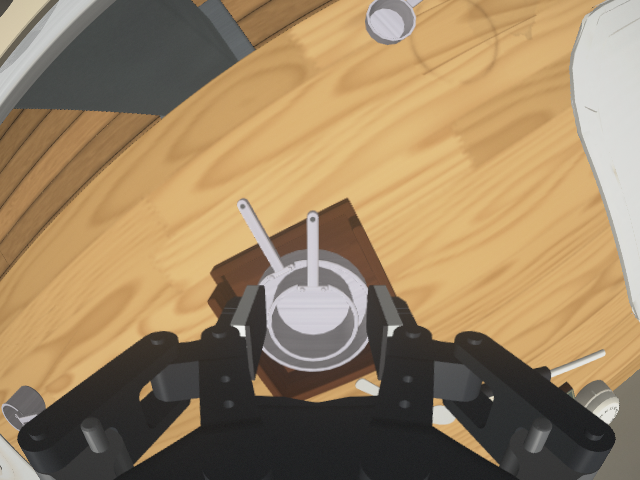

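Half cup sits upright inside cup_1 (its rim centred about (313,325)), handles crossing clear. On to the quarter cup.

apply_moves(rows=[{"x":-16,"y":-24,"z":0,"ax":0,"ay":0,"az":5,"gripper":0.5},{"x":-18,"y":-22,"z":0,"ax":0,"ay":0,"az":5,"gripper":0.5},{"x":-20,"y":-21,"z":0,"ax":0,"ay":0,"az":5,"gripper":0.5},{"x":-21,"y":-19,"z":0,"ax":0,"ay":0,"az":5,"gripper":0.5},{"x":-23,"y":-17,"z":2,"ax":0,"ay":0,"az":5,"gripper":0.5}])

```text
clock: 15.65
position: [0.4382, -0.0013, 0.1363]
ee_rot: [0.485, 0.874, -0.0, -0.0]
ft_force: [-0.2, 0.3, 0.5]
grip_width: 0.501
grasp_force: 0.0
```

apply_moves(rows=[{"x":-24,"y":-15,"z":2,"ax":0,"ay":0,"az":5,"gripper":0.5},{"x":-25,"y":-13,"z":2,"ax":0,"ay":0,"az":5,"gripper":0.5},{"x":-26,"y":-11,"z":2,"ax":0,"ay":0,"az":5,"gripper":0.5},{"x":-27,"y":-9,"z":2,"ax":0,"ay":0,"az":5,"gripper":0.5},{"x":-28,"y":-7,"z":2,"ax":0,"ay":0,"az":4,"gripper":0.5}])

```text
clock: 16.07
position: [0.436, -0.1432, 0.126]
ee_rot: [0.657, 0.754, -0.0, -0.0]
ft_force: [0.3, 0.2, 1.0]
grip_width: 0.499
grasp_force: 0.0
```

Run:
```python
from h import *
st(); plan(.444,-.2554,.11,-9.5,4)
```

```text
t 16.1 p [ 436.  -143.2  126. ] yaw 7.9 zax [-0.001  0.    -1.   ] F [0.3 0.2 1. ] g 0.499 0 j [-0.3   0.02  0.53  2.02 -0.01  1.1   0.37]
call [[-28.1, -1.9, 4.0, -0.0, -0.0, 4.4], [-28.1, 0.3, 4.0, -0.0, -0.0, 4.3], [-28.0, 2.4, 4.0, -0.0, 0.0, 4.4], [-27.8, 4.5, 4.0, -0.1, 0.0, 4.3]]
```

apply_moves(rows=[{"x":-28,"y":-2,"z":3,"ax":0,"ay":0,"az":4.3,"gripper":0.5},{"x":-28,"y":0,"z":3,"ax":0,"ay":0,"az":4.3,"gripper":0.5},{"x":-28,"y":2,"z":3,"ax":0,"ay":0,"az":4.3,"gripper":0.5},{"x":-28,"y":5,"z":3,"ax":0,"ay":0,"az":4.3,"gripper":0.5},{"x":0,"y":0,"z":0,"ax":0,"ay":0,"az":0,"gripper":0.5}])

```text
clock: 16.48
position: [0.4435, -0.2594, 0.1137]
ee_rot: [0.764, 0.645, -0.001, 0.0]
ft_force: [-0.4, -0.0, 0.9]
grip_width: 0.499
grasp_force: 0.0
```

apply_moves(rows=[{"x":0,"y":0,"z":0,"ax":0,"ay":0,"az":0,"gripper":0.5}])

```text
clock: 16.57
position: [0.444, -0.2555, 0.1137]
ee_rot: [0.761, 0.648, -0.001, -0.001]
ft_force: [-0.1, 0.5, 0.4]
grip_width: 0.503
grasp_force: 0.0
```

Run:
```python
from h import *
handle(.056,(-.02,.024)); plan(.444,-.2554,.027,-9.5,4)
```

```text
t 16.6 p [ 444.  -255.5  113.7] yaw -9.2 zax [-0.002 -0.001 -1.   ] F [-0.1  0.5  0.4] g 0.503 0 j [-0.16  0.19  0.66  1.91 -0.13  1.09  0.39]
r -20  y off -0.7  width 7.0
r -18  y off -0.7  width 7.0
r -16  y off -0.7  width 7.0
r -14  y off -0.7  width 7.0
r -12  y off -0.7  width 7.0
r -10  y off -0.7  width 7.0
r -8  y off -0.7  width 7.0
r -6  y off -0.7  width 7.0
r -4  y off -0.7  width 7.0
r -2  y off -0.7  width 7.0
r -0  y off -0.7  width 7.0
r 2  y off -0.7  width 7.0
r 4  y off -0.2  width 6.0
r 6  y off -0.7  width 5.0
r 8  y off -0.5  width 6.5
r 10  y off -1.0  width 2.5
call [[-0.3, -0.0, 21.7, -0.0, 0.0, 0.1], [-0.3, -0.0, 21.7, -0.0, 0.0, 0.1], [-0.4, -0.0, 21.7, -0.1, 0.0, 0.1], [-0.3, -0.1, 21.8, -0.0, 0.0, 0.2]]
```

Handle end lies ~2 mm nearer than predicted; shift by that and grip.

apply_moves(rows=[{"x":-2,"y":-1,"z":20,"ax":0,"ay":0,"az":0,"gripper":0.5},{"x":0,"y":0,"z":25,"ax":0,"ay":0,"az":0,"gripper":0.5},{"x":0,"y":0,"z":25,"ax":0,"ay":0,"az":0,"gripper":0.5},{"x":0,"y":0,"z":16,"ax":0,"ay":0,"az":0,"gripper":0.5},{"x":0,"y":0,"z":0,"ax":0,"ay":0,"az":0,"gripper":0.5}])

```text
clock: 17.03
position: [0.4418, -0.2535, 0.0256]
ee_rot: [0.76, 0.65, -0.001, -0.003]
ft_force: [-0.5, 0.5, 0.2]
grip_width: 0.499
grasp_force: 0.0
```

apply_moves(newtons=80, rows=[{"x":0,"y":0,"z":0,"ax":0,"ay":0,"az":0,"gripper":0.8},{"x":0,"y":0,"z":0,"ax":0,"ay":0,"az":0,"gripper":1},{"x":0,"y":0,"z":0,"ax":0,"ay":0,"az":0,"gripper":1},{"x":0,"y":0,"z":0,"ax":0,"ay":0,"az":0,"gripper":1},{"x":0,"y":0,"z":0,"ax":0,"ay":0,"az":0,"gripper":1}])

```text
clock: 17.45
position: [0.4449, -0.2557, 0.0299]
ee_rot: [0.76, 0.649, 0.001, 0.001]
ft_force: [-0.1, 3.2, 6.3]
grip_width: 0.061
grasp_force: 78.9
```

apply_moves(rows=[{"x":0,"y":0,"z":-5,"ax":0,"ay":0,"az":0,"gripper":1},{"x":0,"y":0,"z":-15,"ax":0,"ay":0,"az":0,"gripper":1},{"x":0,"y":0,"z":-25,"ax":0,"ay":0,"az":0,"gripper":1},{"x":0,"y":0,"z":-25,"ax":0,"ay":0,"az":0,"gripper":1},{"x":0,"y":0,"z":-25,"ax":0,"ay":0,"az":0,"gripper":1}])

```text
clock: 17.87
position: [0.4433, -0.2562, 0.1252]
ee_rot: [0.761, 0.649, -0.0, -0.0]
ft_force: [0.6, -0.1, -1.2]
grip_width: 0.059
grasp_force: 78.4
```

Run:
```python
from h import *
st(); a=np.radians(202.8); g=np.array([.4977,.1044])+.060*np.array([np.cos(a),np.sin(a)]); print(g)
plan(g[0],g[1],.122,112.5,20)
```

```text
t 17.9 p [ 443.3 -256.2  125.2] yaw -9.1 zax [-0. -0. -1.] F [ 0.6 -0.1 -1.2] g 0.059 78 j [-0.17  0.17  0.67  1.9  -0.12  1.11  0.38]
[0.44238821 0.08114906]
call [[16.7, -2.7, 0.2, -0.0, -0.0, -6.1], [16.8, -0.9, 0.2, -0.0, -0.0, -6.1], [16.8, 0.9, 0.1, -0.0, -0.0, -6.1], [16.7, 2.7, 0.2, -0.0, -0.0, -6.1], [16.3, 4.4, 0.1, -0.0, -0.0, -6.1]]
call [[15.7, 6.1, 0.2, -0.0, -0.0, -6.1], [15.0, 7.8, 0.1, -0.0, -0.0, -6.1], [14.1, 9.3, 0.2, -0.0, -0.0, -6.1], [13.0, 10.7, 0.1, -0.0, -0.0, -6.1], [11.8, 12.1, 0.2, -0.0, -0.0, -6.1]]
call [[10.4, 13.2, 0.1, -0.0, -0.0, -6.1], [9.0, 14.3, 0.2, -0.0, -0.0, -6.1], [7.4, 15.2, 0.1, -0.0, -0.0, -6.0], [5.8, 15.8, 0.2, -0.0, -0.0, -6.1], [4.1, 16.4, 0.1, -0.0, -0.0, -6.0]]
call [[2.3, 16.7, 0.2, -0.0, -0.0, -6.1], [0.5, 16.9, 0.1, -0.0, -0.0, -6.0], [-1.2, 16.8, 0.2, -0.0, -0.0, -6.1], [-3.0, 16.6, 0.1, -0.0, -0.0, -6.0], [-4.7, 16.2, 0.2, -0.0, -0.0, -6.1]]
```

apply_moves(rows=[{"x":17,"y":-3,"z":0,"ax":0,"ay":0,"az":-6,"gripper":1},{"x":17,"y":-1,"z":0,"ax":0,"ay":0,"az":-6,"gripper":1},{"x":17,"y":1,"z":0,"ax":0,"ay":0,"az":-6,"gripper":1},{"x":17,"y":3,"z":0,"ax":0,"ay":0,"az":-6,"gripper":1},{"x":16,"y":4,"z":0,"ax":0,"ay":0,"az":-6,"gripper":1}])

```text
clock: 18.28
position: [0.4435, -0.1703, 0.1243]
ee_rot: [0.565, 0.825, 0.0, 0.0]
ft_force: [0.4, -0.7, -1.4]
grip_width: 0.063
grasp_force: 78.5
```

apply_moves(rows=[{"x":16,"y":6,"z":0,"ax":0,"ay":0,"az":-6,"gripper":1},{"x":15,"y":8,"z":0,"ax":0,"ay":0,"az":-6,"gripper":1},{"x":14,"y":9,"z":0,"ax":0,"ay":0,"az":-6,"gripper":1},{"x":13,"y":11,"z":0,"ax":0,"ay":0,"az":-6,"gripper":1},{"x":12,"y":12,"z":0,"ax":0,"ay":0,"az":-6,"gripper":1}])

```text
clock: 18.7
position: [0.444, -0.0857, 0.1242]
ee_rot: [0.332, 0.943, 0.0, 0.0]
ft_force: [-0.5, 0.5, -0.5]
grip_width: 0.059
grasp_force: 78.5
```

apply_moves(rows=[{"x":10,"y":13,"z":0,"ax":0,"ay":0,"az":-6,"gripper":1},{"x":9,"y":14,"z":0,"ax":0,"ay":0,"az":-6,"gripper":1},{"x":7,"y":15,"z":0,"ax":0,"ay":0,"az":-6,"gripper":1},{"x":6,"y":16,"z":0,"ax":0,"ay":0,"az":-6,"gripper":1},{"x":4,"y":16,"z":0,"ax":0,"ay":0,"az":-6,"gripper":1}])

```text
clock: 19.12
position: [0.4455, -0.0025, 0.1242]
ee_rot: [0.076, 0.997, -0.0, 0.0]
ft_force: [1.2, -0.0, -1.0]
grip_width: 0.06
grasp_force: 78.5
```

Run:
```python
from h import *
st(); a=np.radians(202.8); g=np.array([.4977,.1044])+.061*np.array([np.cos(a),np.sin(a)]); print(g)
plan(g[0],g[1],.122,112.5,5)
```

```text
t 19.1 p [445.5  -2.5 124.2] yaw 81.2 zax [ 0.001 -0.    -1.   ] F [ 1.2 -0.  -1. ] g 0.060 78 j [-0.44 -0.    0.35  2.04  0.    1.1   1.32]
[0.44146635 0.08076155]
call [[3.3, 16.3, 0.4, -0.0, 0.0, -6.3], [1.5, 16.6, 0.5, -0.0, 0.0, -6.2], [-0.3, 16.7, 0.4, -0.0, 0.0, -6.3], [-2.1, 16.6, 0.5, -0.0, 0.0, -6.2], [-3.8, 16.2, 0.4, -0.0, 0.0, -6.3]]
```

apply_moves(rows=[{"x":3,"y":16,"z":0,"ax":0,"ay":0,"az":-6,"gripper":1},{"x":2,"y":17,"z":0,"ax":0,"ay":0,"az":-6,"gripper":1},{"x":0,"y":17,"z":0,"ax":0,"ay":0,"az":-6,"gripper":1},{"x":-2,"y":17,"z":0,"ax":0,"ay":0,"az":-6,"gripper":1},{"x":-4,"y":16,"z":0,"ax":0,"ay":0,"az":-6,"gripper":1}])

```text
clock: 19.53
position: [0.4421, 0.0814, 0.1242]
ee_rot: [-0.184, 0.983, -0.0, 0.0]
ft_force: [0.7, 0.2, -1.1]
grip_width: 0.061
grasp_force: 78.5
```

apply_moves(rows=[{"x":0,"y":0,"z":0,"ax":0,"ay":0,"az":-1,"gripper":1},{"x":0,"y":0,"z":0,"ax":0,"ay":0,"az":0,"gripper":1}])

```text
clock: 19.7
position: [0.4422, 0.0811, 0.1241]
ee_rot: [-0.191, 0.982, -0.0, 0.0]
ft_force: [-0.7, -0.5, -0.8]
grip_width: 0.061
grasp_force: 78.5
```

Run:
```python
from h import *
st(); plan(.4415,.0808,.05,112.5,5)
a=cam("wrist")["color"][:,:,::-1]; d=cam("side")["color"][:,:,::-1]
cv2.imwrite("pics/m5.png",np.hstack([cv2.resize(a[150:450,170:470],(400,400)),cv2.resize(d[130:270,220:360],(400,400))]))
```

```text
t 19.7 p [442.2  81.1 124.1] yaw 112.0 zax [ 0. -0. -1.] F [-0.7 -0.5 -0.8] g 0.061 78 j [-0.54  0.01  0.26  2.03 -0.    1.1   1.68]
call [[0.2, -0.0, 14.8, -0.0, 0.0, -0.1], [0.2, -0.0, 14.8, -0.0, 0.0, -0.1], [0.1, -0.0, 14.8, -0.0, 0.0, -0.1], [0.2, -0.0, 14.8, -0.0, 0.0, -0.1], [0.1, -0.0, 14.9, -0.0, 0.0, -0.1]]
```

View pics/m5.png

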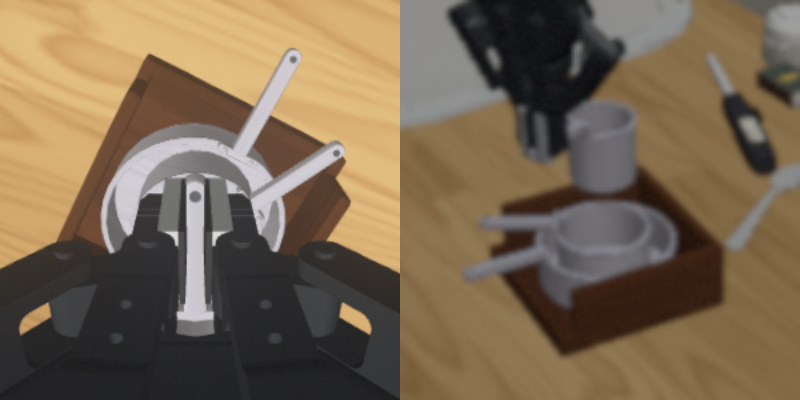

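The quarter cup hangs at (603,150) over the half cup (600,230) in the side crop, handles clear. Lower.

apply_moves(rows=[{"x":0,"y":0,"z":10,"ax":0,"ay":0,"az":0,"gripper":1},{"x":0,"y":0,"z":20,"ax":0,"ay":0,"az":0,"gripper":1},{"x":0,"y":0,"z":20,"ax":0,"ay":0,"az":0,"gripper":1},{"x":0,"y":0,"z":16,"ax":0,"ay":0,"az":0,"gripper":1},{"x":0,"y":0,"z":8,"ax":0,"ay":0,"az":0,"gripper":1}])

```text
clock: 20.22
position: [0.4409, 0.0796, 0.0474]
ee_rot: [-0.189, 0.982, -0.0, -0.001]
ft_force: [-0.5, -0.3, -1.6]
grip_width: 0.06
grasp_force: 78.5
```

apply_moves(rows=[{"x":0,"y":0,"z":2,"ax":0,"ay":0,"az":0,"gripper":1},{"x":0,"y":0,"z":1,"ax":0,"ay":0,"az":0,"gripper":1},{"x":0,"y":0,"z":0,"ax":0,"ay":0,"az":0,"gripper":1},{"x":0,"y":0,"z":0,"ax":0,"ay":0,"az":0,"gripper":1}])

```text
clock: 20.55
position: [0.4429, 0.081, 0.0476]
ee_rot: [-0.19, 0.982, 0.0, 0.001]
ft_force: [-0.4, 0.5, -0.5]
grip_width: 0.06
grasp_force: 78.5
```

apply_moves(rows=[{"x":0,"y":0,"z":1,"ax":0,"ay":0,"az":0,"gripper":1},{"x":0,"y":0,"z":0,"ax":0,"ay":0,"az":0,"gripper":1}])

```text
clock: 20.72
position: [0.4426, 0.081, 0.0462]
ee_rot: [-0.191, 0.982, 0.0, 0.001]
ft_force: [-0.1, -0.0, -0.8]
grip_width: 0.061
grasp_force: 78.5
```

apply_moves(rows=[{"x":0,"y":0,"z":1,"ax":0,"ay":0,"az":0,"gripper":1},{"x":0,"y":0,"z":0,"ax":0,"ay":0,"az":0,"gripper":1}])

```text
clock: 20.88
position: [0.4423, 0.0809, 0.0448]
ee_rot: [-0.191, 0.982, 0.0, 0.0]
ft_force: [0.7, 0.2, -0.7]
grip_width: 0.061
grasp_force: 78.5
```

apply_moves(rows=[{"x":0,"y":0,"z":1,"ax":0,"ay":0,"az":0,"gripper":1},{"x":0,"y":0,"z":0,"ax":0,"ay":0,"az":0,"gripper":1}])

```text
clock: 21.05
position: [0.4422, 0.0809, 0.0439]
ee_rot: [-0.191, 0.982, 0.0, -0.0]
ft_force: [-3.0, -0.4, 4.8]
grip_width: 0.064
grasp_force: 79.2
```

apply_moves(rows=[{"x":0,"y":0,"z":1,"ax":0,"ay":0,"az":0,"gripper":1},{"x":0,"y":0,"z":0,"ax":0,"ay":0,"az":0,"gripper":1}])

```text
clock: 21.22
position: [0.4417, 0.0806, 0.0434]
ee_rot: [-0.19, 0.982, 0.0, -0.001]
ft_force: [-8.9, -2.1, 16.1]
grip_width: 0.061
grasp_force: 80.7
```

Contact at 44 mm as expected. Release, rise, go to the smallest cup.

apply_moves(rows=[{"x":0,"y":0,"z":-1,"ax":0,"ay":0,"az":0,"gripper":1},{"x":0,"y":0,"z":0,"ax":0,"ay":0,"az":0,"gripper":0.75},{"x":0,"y":0,"z":0,"ax":0,"ay":0,"az":0,"gripper":0.75},{"x":0,"y":0,"z":0,"ax":0,"ay":0,"az":0,"gripper":0.75},{"x":0,"y":0,"z":-5,"ax":0,"ay":0,"az":0,"gripper":0.75}])

```text
clock: 21.63
position: [0.4416, 0.0807, 0.0481]
ee_rot: [-0.191, 0.982, -0.0, -0.001]
ft_force: [0.1, -1.3, 0.3]
grip_width: 0.247
grasp_force: 0.0
```

apply_moves(rows=[{"x":0,"y":0,"z":-15,"ax":0,"ay":0,"az":0,"gripper":0.75},{"x":0,"y":0,"z":-30,"ax":0,"ay":0,"az":0,"gripper":0.5},{"x":0,"y":0,"z":-30,"ax":0,"ay":0,"az":0,"gripper":0.5},{"x":0,"y":0,"z":-25,"ax":0,"ay":0,"az":0,"gripper":0.5},{"x":0,"y":0,"z":0,"ax":0,"ay":0,"az":0,"gripper":0.5}])

```text
clock: 22.05
position: [0.4448, 0.0816, 0.1539]
ee_rot: [-0.19, 0.982, 0.001, 0.004]
ft_force: [1.0, 0.3, -0.4]
grip_width: 0.496
grasp_force: 0.0
```

Run:
```python
from h import *
st(); cam0=cam("wrist"); cv2.imwrite("pics/w6.png",cam0["color"][:,:,::-1])
plan(.348,-.26,.12,-19.6,21)
```

```text
t 22.1 p [444.8  81.6 153.9] yaw 112.0 zax [ 0.007  0.003 -1.   ] F [ 1.   0.3 -0.4] g 0.496 0 j [-0.54 -0.02  0.26  2.    0.    1.16  1.67]
call [[10.3, -13.4, 1.4, 0.0, 0.0, 6.3], [8.8, -14.4, 1.4, 0.0, 0.0, 6.3], [7.2, -15.3, 1.4, 0.0, 0.0, 6.3], [5.4, -16.0, 1.5, 0.0, 0.0, 6.3], [3.6, -16.5, 1.4, 0.0, 0.0, 6.3]]
call [[1.8, -16.8, 1.5, 0.0, 0.0, 6.3], [-0.0, -16.9, 1.4, 0.0, 0.0, 6.3], [-1.9, -16.8, 1.5, 0.0, 0.0, 6.2], [-3.7, -16.5, 1.4, 0.0, -0.0, 6.3], [-5.5, -16.0, 1.5, 0.0, -0.0, 6.2]]
call [[-7.2, -15.3, 1.4, 0.0, -0.0, 6.3], [-8.8, -14.4, 1.5, 0.0, -0.0, 6.2], [-10.3, -13.4, 1.4, 0.0, -0.0, 6.3], [-11.7, -12.2, 1.5, 0.0, -0.0, 6.2], [-12.9, -10.8, 1.4, 0.0, -0.0, 6.3]]
call [[-14.1, -9.3, 1.5, 0.0, -0.0, 6.2], [-15.0, -7.8, 1.4, 0.1, -0.0, 6.3], [-15.7, -6.1, 1.5, 0.0, -0.0, 6.2], [-16.3, -4.3, 1.5, 0.1, -0.0, 6.3], [-16.7, -2.5, 1.4, 0.0, -0.1, 6.2]]
call [[-16.9, -0.7, 1.5, 0.0, -0.0, 6.3]]
```

apply_moves(rows=[{"x":10,"y":-13,"z":0,"ax":0,"ay":0,"az":6.3,"gripper":0.5},{"x":9,"y":-14,"z":0,"ax":0,"ay":0,"az":6.3,"gripper":0.5},{"x":7,"y":-15,"z":0,"ax":0,"ay":0,"az":6.3,"gripper":0.5},{"x":5,"y":-16,"z":0,"ax":0,"ay":0,"az":6.3,"gripper":0.5},{"x":4,"y":-17,"z":1,"ax":0,"ay":0,"az":6.3,"gripper":0.5}])

```text
clock: 22.52
position: [0.4187, -0.0005, 0.1471]
ee_rot: [0.086, 0.996, -0.0, -0.0]
ft_force: [0.2, 0.3, -0.2]
grip_width: 0.5
grasp_force: 0.0
```

apply_moves(rows=[{"x":2,"y":-17,"z":1,"ax":0,"ay":0,"az":6.3,"gripper":0.5},{"x":0,"y":-17,"z":1,"ax":0,"ay":0,"az":6.3,"gripper":0.5},{"x":-2,"y":-17,"z":1,"ax":0,"ay":0,"az":6.3,"gripper":0.5},{"x":-4,"y":-16,"z":1,"ax":0,"ay":0,"az":6.3,"gripper":0.5},{"x":-5,"y":-16,"z":1,"ax":0,"ay":0,"az":6.3,"gripper":0.5}])

```text
clock: 22.93
position: [0.3955, -0.0818, 0.1419]
ee_rot: [0.353, 0.936, -0.0, -0.001]
ft_force: [0.5, 0.5, -0.0]
grip_width: 0.5
grasp_force: 0.0
```

apply_moves(rows=[{"x":-7,"y":-15,"z":1,"ax":0,"ay":0,"az":6.3,"gripper":0.5},{"x":-9,"y":-14,"z":1,"ax":0,"ay":0,"az":6.3,"gripper":0.5},{"x":-10,"y":-13,"z":1,"ax":0,"ay":0,"az":6.3,"gripper":0.5},{"x":-12,"y":-12,"z":1,"ax":0,"ay":0,"az":6.3,"gripper":0.5},{"x":-13,"y":-11,"z":1,"ax":0,"ay":0,"az":6.3,"gripper":0.5}])

```text
clock: 23.35
position: [0.373, -0.1621, 0.1369]
ee_rot: [0.594, 0.805, -0.0, -0.001]
ft_force: [-0.2, -0.5, -0.4]
grip_width: 0.496
grasp_force: 0.0
```

Run:
```python
from h import *
st(); plan(.348,-.26,.12,-19.6,6)
```

```text
t 23.4 p [ 373.  -162.1  136.9] yaw 17.2 zax [-0.001  0.    -1.   ] F [-0.2 -0.5 -0.4] g 0.496 0 j [-0.2  -0.13  0.47  2.12  0.06  1.14  0.54]
call [[-14.4, -8.8, 2.8, -0.0, -0.0, 6.1], [-15.2, -7.2, 2.8, -0.0, -0.0, 6.1], [-15.9, -5.6, 2.8, -0.0, -0.0, 6.1], [-16.4, -3.8, 2.9, -0.0, 0.0, 6.2], [-16.7, -2.0, 2.8, -0.0, 0.0, 6.1]]
call [[-16.8, -0.3, 2.9, -0.1, 0.0, 6.2]]
```

View pics/w6.png

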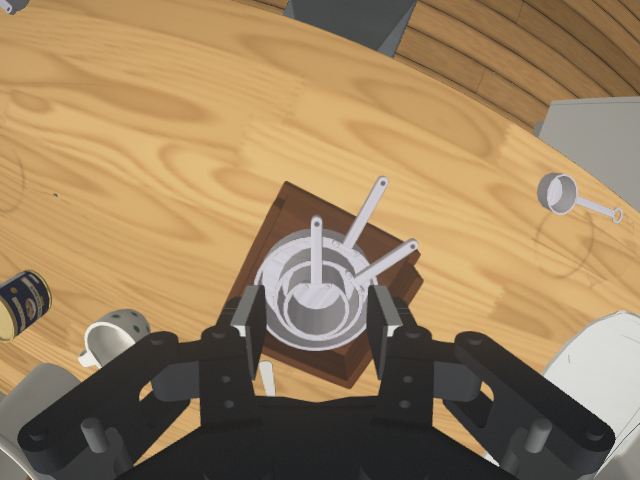

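Three cups are nested upright (quarter rim at about (316,308)), handles fanned over the front. On to the smallest.

apply_moves(rows=[{"x":-14,"y":-9,"z":2,"ax":0,"ay":0,"az":6,"gripper":0.5},{"x":-15,"y":-7,"z":2,"ax":0,"ay":0,"az":6,"gripper":0.5},{"x":-16,"y":-6,"z":2,"ax":0,"ay":0,"az":6,"gripper":0.5},{"x":-16,"y":-4,"z":2,"ax":0,"ay":0,"az":6,"gripper":0.5},{"x":-17,"y":-2,"z":2,"ax":0,"ay":0,"az":6,"gripper":0.5}])

```text
clock: 23.77
position: [0.3522, -0.2433, 0.1269]
ee_rot: [0.782, 0.624, -0.0, -0.001]
ft_force: [0.2, -0.2, 0.5]
grip_width: 0.498
grasp_force: 0.0
```

apply_moves(rows=[{"x":-17,"y":0,"z":2,"ax":0,"ay":0,"az":6.5,"gripper":0.5},{"x":0,"y":0,"z":0,"ax":0,"ay":0,"az":0,"gripper":0.5},{"x":0,"y":0,"z":0,"ax":0,"ay":0,"az":0,"gripper":0.5}])

```text
clock: 24.02
position: [0.3486, -0.2596, 0.125]
ee_rot: [0.814, 0.58, -0.001, -0.001]
ft_force: [-0.2, 0.9, 0.0]
grip_width: 0.502
grasp_force: 0.0
```

Run:
```python
from h import *
handle(.063,(-.02,.03)); plan(.348,-.26,.034,-19.6,4)
```

```text
t 24.0 p [ 348.6 -259.6  125. ] yaw -19.0 zax [-0.002  0.    -1.   ] F [-0.2  0.9  0. ] g 0.502 0 j [-0.06 -0.05  0.59  2.08  0.03  1.1   0.18]
r -20  y off -1.2  width 7.0
r -18  y off -1.0  width 6.5
r -16  y off -1.0  width 6.5
r -14  y off -1.2  width 7.0
r -12  y off -1.0  width 6.5
r -10  y off -1.0  width 6.5
r -8  y off -1.0  width 6.5
r -6  y off -0.7  width 7.0
r -4  y off -0.7  width 7.0
r -2  y off -0.7  width 7.0
r -0  y off -0.5  width 6.5
r 2  y off -0.7  width 6.0
r 4  y off -0.5  width 6.5
r 6  y off -0.5  width 6.5
r 8  y off -0.5  width 6.5
r 10  y off -0.5  width 6.5
r 12  y off -0.3  width 3.5
r 14  y off -0.7  width 6.0
r 16  y off -1.0  width 3.5
call [[-0.4, -0.1, 22.8, -0.0, -0.0, 0.2], [-0.3, -0.1, 22.8, -0.0, -0.0, 0.2], [-0.4, -0.1, 22.8, -0.0, -0.0, 0.1], [-0.3, -0.2, 22.8, -0.1, -0.0, 0.2]]
```

apply_moves(rows=[{"x":-3,"y":-1,"z":20,"ax":0,"ay":0,"az":1.3,"gripper":0.5},{"x":0,"y":0,"z":25,"ax":0,"ay":0,"az":0,"gripper":0.5},{"x":0,"y":0,"z":25,"ax":0,"ay":0,"az":0,"gripper":0.5},{"x":0,"y":0,"z":20,"ax":0,"ay":0,"az":0,"gripper":0.5},{"x":0,"y":0,"z":0,"ax":0,"ay":0,"az":0,"gripper":0.5}])

```text
clock: 24.48
position: [0.3454, -0.2596, 0.0326]
ee_rot: [0.82, 0.573, -0.002, -0.003]
ft_force: [-1.7, 0.2, -1.0]
grip_width: 0.498
grasp_force: 0.0
```

apply_moves(newtons=80, rows=[{"x":0,"y":0,"z":0,"ax":0,"ay":0,"az":0,"gripper":0.8},{"x":0,"y":0,"z":0,"ax":0,"ay":0,"az":0,"gripper":1},{"x":0,"y":0,"z":0,"ax":0,"ay":0,"az":0,"gripper":1},{"x":0,"y":0,"z":0,"ax":0,"ay":0,"az":0,"gripper":1},{"x":0,"y":0,"z":0,"ax":0,"ay":0,"az":0,"gripper":1}])

```text
clock: 24.9
position: [0.3488, -0.2618, 0.0371]
ee_rot: [0.821, 0.572, 0.001, 0.001]
ft_force: [-0.2, 2.8, 7.4]
grip_width: 0.057
grasp_force: 79.1
```

apply_moves(rows=[{"x":0,"y":0,"z":-5,"ax":0,"ay":0,"az":0,"gripper":1},{"x":0,"y":0,"z":-15,"ax":0,"ay":0,"az":0,"gripper":1},{"x":0,"y":0,"z":-25,"ax":0,"ay":0,"az":0,"gripper":1},{"x":0,"y":0,"z":-25,"ax":0,"ay":0,"az":0,"gripper":1},{"x":0,"y":0,"z":-30,"ax":0,"ay":0,"az":0,"gripper":1}])

```text
clock: 25.32
position: [0.3466, -0.2619, 0.1369]
ee_rot: [0.821, 0.571, -0.0, -0.0]
ft_force: [0.9, 0.5, -0.8]
grip_width: 0.059
grasp_force: 78.5
```

Run:
```python
from h import *
st()
# nest centre by quarter release: TCP (.4419,.0807), handle az 202, r 60.5
a=np.radians(202); q=np.array([.4419,.0807])-.0605*np.array([np.cos(a),np.sin(a)]); print("quarter",q)
a=np.radians(146.8); g=q+.045*np.array([np.cos(a),np.sin(a)]); print(g); plan(g[0],g[1],.138,56.8,14)
```

```text
t 25.3 p [ 346.6 -261.9  136.9] yaw -20.4 zax [-0.001  0.    -1.   ] F [ 0.9  0.5 -0.8] g 0.059 78 j [-0.07 -0.06  0.6   2.06  0.04  1.13  0.16]
quarter [0.49799462 0.1033637 ]
[0.46034023 0.12800404]
call [[28.9, -2.1, -0.1, -0.0, -0.0, -5.5], [29.0, 0.7, -0.1, -0.0, -0.0, -5.5], [28.8, 3.5, -0.1, -0.0, -0.0, -5.5], [28.3, 6.2, -0.1, -0.0, -0.0, -5.5], [27.6, 8.9, -0.1, -0.0, -0.0, -5.5]]
call [[26.6, 11.5, -0.1, -0.0, -0.0, -5.5], [25.4, 14.0, -0.1, -0.0, -0.0, -5.5], [23.9, 16.4, -0.1, -0.0, -0.0, -5.5], [22.3, 18.6, -0.1, -0.0, -0.0, -5.5], [20.4, 20.7, -0.1, -0.0, -0.0, -5.5]]
call [[18.3, 22.5, -0.0, -0.0, -0.0, -5.5], [16.0, 24.2, -0.1, -0.0, -0.0, -5.6], [13.6, 25.7, -0.0, -0.0, -0.0, -5.5], [11.1, 26.8, -0.1, -0.0, -0.0, -5.6]]
```

apply_moves(rows=[{"x":15,"y":-1,"z":0,"ax":0,"ay":0,"az":-3,"gripper":1},{"x":29,"y":0,"z":0,"ax":0,"ay":0,"az":-5.5,"gripper":1},{"x":29,"y":2,"z":0,"ax":0,"ay":0,"az":-5.5,"gripper":1},{"x":29,"y":5,"z":0,"ax":0,"ay":0,"az":-5.5,"gripper":1},{"x":28,"y":7,"z":0,"ax":0,"ay":0,"az":-5.5,"gripper":1}])

```text
clock: 25.73
position: [0.3841, -0.1343, 0.1363]
ee_rot: [0.676, 0.737, 0.0, 0.0]
ft_force: [0.5, -0.4, -0.4]
grip_width: 0.059
grasp_force: 78.5
```

apply_moves(rows=[{"x":27,"y":10,"z":0,"ax":0,"ay":0,"az":-5.5,"gripper":1},{"x":26,"y":13,"z":0,"ax":0,"ay":0,"az":-5.5,"gripper":1},{"x":25,"y":15,"z":0,"ax":0,"ay":0,"az":-5.5,"gripper":1},{"x":23,"y":18,"z":0,"ax":0,"ay":0,"az":-5.5,"gripper":1},{"x":21,"y":20,"z":0,"ax":0,"ay":0,"az":-5.5,"gripper":1}])

```text
clock: 26.15
position: [0.4245, 0.0053, 0.1363]
ee_rot: [0.481, 0.877, 0.0, 0.0]
ft_force: [0.3, -1.1, -0.3]
grip_width: 0.056
grasp_force: 78.5
```

Run:
```python
from h import *
st(); plan(.4599,.1283,.138,56.8,5)
```

```text
t 26.1 p [424.5   5.3 136.3] yaw 32.5 zax [ 0.001  0.    -1.   ] F [ 0.3 -1.1 -0.3] g 0.056 78 j [-0.41 -0.06  0.28  2.07  0.02  1.13  0.43]
call [[17.0, 19.2, -0.3, 0.0, 0.0, -4.9], [15.2, 20.5, -0.3, 0.0, 0.0, -4.9], [13.4, 21.8, -0.4, 0.0, 0.0, -4.8], [11.6, 22.8, -0.3, 0.0, 0.0, -4.9], [9.6, 23.8, -0.4, 0.0, 0.0, -4.8]]
```

apply_moves(rows=[{"x":17,"y":19,"z":0,"ax":0,"ay":0,"az":-5,"gripper":1},{"x":15,"y":21,"z":0,"ax":0,"ay":0,"az":-5,"gripper":1},{"x":13,"y":22,"z":0,"ax":0,"ay":0,"az":-5,"gripper":1},{"x":12,"y":23,"z":0,"ax":0,"ay":0,"az":-5,"gripper":1},{"x":9,"y":23,"z":0,"ax":0,"ay":0,"az":-4,"gripper":1}])

```text
clock: 26.57
position: [0.4606, 0.1275, 0.1362]
ee_rot: [0.288, 0.958, 0.0, 0.0]
ft_force: [0.8, -0.7, -1.0]
grip_width: 0.061
grasp_force: 78.5
```

apply_moves(rows=[{"x":0,"y":0,"z":0,"ax":0,"ay":0,"az":0,"gripper":1},{"x":0,"y":0,"z":0,"ax":0,"ay":0,"az":0,"gripper":1},{"x":0,"y":0,"z":0,"ax":0,"ay":0,"az":0,"gripper":1}])

```text
clock: 26.82
position: [0.4604, 0.1254, 0.1359]
ee_rot: [0.291, 0.957, -0.0, 0.0]
ft_force: [-0.1, -0.7, -0.9]
grip_width: 0.059
grasp_force: 78.5
```

Run:
```python
from h import *
st(); plan(.4599,.1283,.060,56.8,5)
# side view: vertical-line check of the held cup vs. the nest, by mask columns
c=cam("side"); m=steel(c)
print("axis cols pred", project(c,[[.498,.1034,z] for z in (.062,.1,.13,.155)]).round(1).tolist())
for v in range(135,235,5):
    u=np.nonzero(m[v,262:345])[0]
    print(v,(u.min()+262,u.max()+262,len(u)) if len(u) else None,end="; ")
```

```text
t 26.8 p [460.4 125.4 135.9] yaw 56.1 zax [ 0. -0. -1.] F [-0.1 -0.7 -0.9] g 0.059 79 j [-0.53  0.07  0.17  1.95 -0.01  1.13  0.63]
call [[0.4, 0.4, 15.2, -0.0, 0.0, -0.1], [0.4, 0.5, 15.2, -0.0, 0.0, -0.1], [0.4, 0.4, 15.2, -0.0, 0.0, -0.2], [0.4, 0.5, 15.1, -0.0, 0.0, -0.1], [0.4, 0.4, 15.2, -0.0, 0.0, -0.2]]
axis cols pred [[290.5, 204.4], [289.7, 188.5], [289.1, 175.4], [288.5, 164.1]]
135 (np.int64(272), np.int64(320), 49); 140 (np.int64(271), np.int64(317), 47); 145 (np.int64(272), np.int64(309), 38); 150 (np.int64(271), np.int64(296), 26); 155 (np.int64(269), np.int64(331), 15); 160 (np.int64(269), np.int64(334), 4); 165 (np.int64(270), np.int64(296), 27); 170 (np.int64(283), np.int64(342), 15); 175 (np.int64(284), np.int64(296), 13); 180 (np.int64(284), np.int64(296), 13); 185 (np.int64(285), np.int64(297), 13); 190 (np.int64(285), np.int64(297), 13); 195 None; 200 (np.int64(284), np.int64(300), 17); 205 (np.int64(262), np.int64(344), 52); 210 (np.int64(265), np.int64(342), 55); 215 (np.int64(267), np.int64(338), 53); 220 (np.int64(262), np.int64(313), 52); 225 (np.int64(270), np.int64(296), 27); 230 (np.int64(271), np.int64(280), 10);
```

Run:
```python
from h import *
c=cam("side"); d=c["color"][150:235,255:325]
f=cv2.resize(d,None,fx=6,fy=6,interpolation=cv2.INTER_CUBIC)[:,:,::-1]
w=cam("wrist")["color"][210:380,240:400][:,:,::-1]
f=np.clip(f.astype(float)*1.5,0,255).astype(np.uint8)
w=cv2.resize(w,None,fx=2.2,fy=510/170)
cv2.imwrite("pics/m6.png",np.hstack([f,w])); print(f.shape)
```

```text
(510, 420, 3)
```

View pics/m6.png

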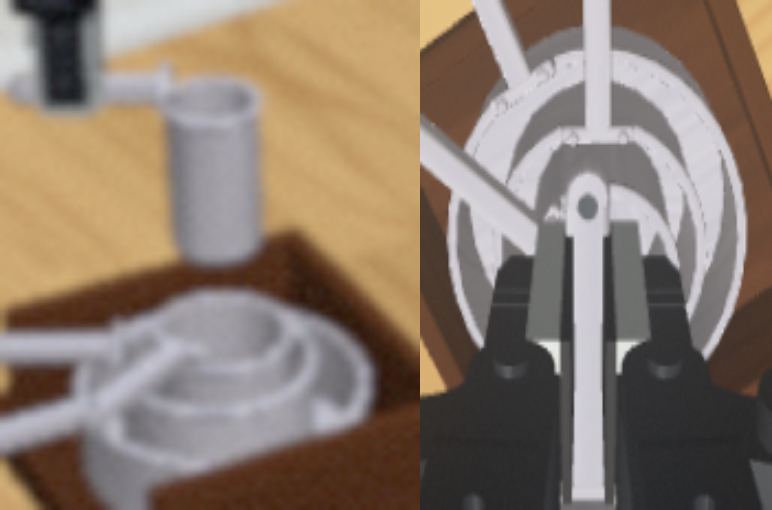

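Side crop: the small cup's axis (≈219) lines up with the quarter cup's rim centre (≈221); the wrist crop shows the nest ~3 mm to the right of the tool, so shift 2 mm along tool y and lower.

apply_moves(rows=[{"x":1,"y":2,"z":8,"ax":0,"ay":0,"az":0,"gripper":1},{"x":0,"y":0,"z":18,"ax":0,"ay":0,"az":0,"gripper":1},{"x":0,"y":0,"z":12,"ax":0,"ay":0,"az":0,"gripper":1},{"x":0,"y":0,"z":0,"ax":0,"ay":0,"az":0,"gripper":1}])

```text
clock: 27.3
position: [0.4591, 0.1274, 0.0952]
ee_rot: [0.291, 0.957, -0.001, -0.001]
ft_force: [-0.5, -0.5, -0.8]
grip_width: 0.062
grasp_force: 78.5
```

apply_moves(rows=[{"x":0,"y":0,"z":5,"ax":0,"ay":0,"az":0,"gripper":1},{"x":0,"y":0,"z":5,"ax":0,"ay":0,"az":0,"gripper":1},{"x":0,"y":0,"z":5,"ax":0,"ay":0,"az":0,"gripper":1}])

```text
clock: 27.55
position: [0.4612, 0.1283, 0.0829]
ee_rot: [0.291, 0.957, 0.0, 0.0]
ft_force: [-0.7, 1.0, -0.6]
grip_width: 0.058
grasp_force: 78.5
```

Run:
```python
from h import *
st()
```

```text
t 27.6 p [461.2 128.3  82.9] yaw 56.2 zax [ 0.001  0.001 -1.   ] F [-0.7  1.  -0.6] g 0.058 79 j [-0.53  0.13  0.17  2.   -0.03  1.01  0.64]
```

Already inside the quarter cup without force; continue.

apply_moves(rows=[{"x":0,"y":0,"z":8,"ax":0,"ay":0,"az":0,"gripper":1},{"x":0,"y":0,"z":8,"ax":0,"ay":0,"az":0,"gripper":1},{"x":0,"y":0,"z":6,"ax":0,"ay":0,"az":0,"gripper":1},{"x":0,"y":0,"z":2,"ax":0,"ay":0,"az":0,"gripper":1},{"x":0,"y":0,"z":0,"ax":0,"ay":0,"az":0,"gripper":1}])

```text
clock: 27.97
position: [0.4604, 0.1281, 0.0581]
ee_rot: [0.291, 0.957, -0.0, -0.0]
ft_force: [0.6, 0.3, -0.6]
grip_width: 0.061
grasp_force: 78.5
```

apply_moves(rows=[{"x":0,"y":0,"z":1,"ax":0,"ay":0,"az":0,"gripper":1},{"x":0,"y":0,"z":0,"ax":0,"ay":0,"az":0,"gripper":1}])

```text
clock: 28.13
position: [0.461, 0.1283, 0.058]
ee_rot: [0.291, 0.957, 0.0, 0.0]
ft_force: [-0.3, 0.3, -0.2]
grip_width: 0.061
grasp_force: 78.5
```

apply_moves(rows=[{"x":0,"y":0,"z":1,"ax":0,"ay":0,"az":0,"gripper":1},{"x":0,"y":0,"z":0,"ax":0,"ay":0,"az":0,"gripper":1}])

```text
clock: 28.3
position: [0.4609, 0.1283, 0.0569]
ee_rot: [0.291, 0.957, 0.0, 0.0]
ft_force: [-0.1, -0.5, -0.2]
grip_width: 0.061
grasp_force: 78.5
```

apply_moves(rows=[{"x":0,"y":0,"z":1,"ax":0,"ay":0,"az":0,"gripper":1},{"x":0,"y":0,"z":0,"ax":0,"ay":0,"az":0,"gripper":1}])

```text
clock: 28.47
position: [0.4608, 0.1283, 0.0557]
ee_rot: [0.291, 0.957, 0.0, -0.0]
ft_force: [0.4, 0.1, -0.8]
grip_width: 0.06
grasp_force: 78.5
```

apply_moves(rows=[{"x":0,"y":0,"z":1,"ax":0,"ay":0,"az":0,"gripper":1},{"x":0,"y":0,"z":0,"ax":0,"ay":0,"az":0,"gripper":1}])

```text
clock: 28.63
position: [0.4607, 0.1282, 0.0547]
ee_rot: [0.291, 0.957, 0.0, -0.0]
ft_force: [-0.9, 0.2, -0.3]
grip_width: 0.065
grasp_force: 78.5
```

apply_moves(rows=[{"x":0,"y":0,"z":1,"ax":0,"ay":0,"az":0,"gripper":1},{"x":0,"y":0,"z":0,"ax":0,"ay":0,"az":0,"gripper":1}])

```text
clock: 28.8
position: [0.4608, 0.1287, 0.0541]
ee_rot: [0.291, 0.957, 0.0, -0.0]
ft_force: [-2.8, 0.2, 5.4]
grip_width: 0.061
grasp_force: 79.2
```

Contact at 54 mm, as expected for the floor. Release and withdraw.

apply_moves(rows=[{"x":0,"y":0,"z":0,"ax":0,"ay":0,"az":0,"gripper":0.8},{"x":0,"y":0,"z":0,"ax":0,"ay":0,"az":0,"gripper":0.8},{"x":0,"y":0,"z":0,"ax":0,"ay":0,"az":0,"gripper":0.8},{"x":0,"y":0,"z":-3,"ax":0,"ay":0,"az":0,"gripper":0.8},{"x":0,"y":0,"z":-8,"ax":0,"ay":0,"az":0,"gripper":0.8}])

```text
clock: 29.22
position: [0.4601, 0.1279, 0.0643]
ee_rot: [0.291, 0.957, -0.001, -0.001]
ft_force: [0.7, -0.5, -1.1]
grip_width: 0.201
grasp_force: 0.0
```

apply_moves(rows=[{"x":0,"y":0,"z":-20,"ax":0,"ay":0,"az":0,"gripper":0.8},{"x":0,"y":0,"z":-30,"ax":0,"ay":0,"az":0,"gripper":0.8},{"x":0,"y":0,"z":-30,"ax":0,"ay":0,"az":0,"gripper":0.8},{"x":0,"y":20,"z":-20,"ax":0,"ay":0,"az":0,"gripper":0.8},{"x":20,"y":0,"z":0,"ax":0,"ay":0,"az":0,"gripper":0.8}])

```text
clock: 29.63
position: [0.4602, 0.1572, 0.1703]
ee_rot: [0.292, 0.956, 0.003, 0.004]
ft_force: [-0.7, 0.5, 0.1]
grip_width: 0.203
grasp_force: 0.0
```

apply_moves(rows=[{"x":30,"y":10,"z":0,"ax":0,"ay":0,"az":0,"gripper":0.8},{"x":30,"y":10,"z":0,"ax":0,"ay":0,"az":0,"gripper":0.8},{"x":30,"y":10,"z":0,"ax":0,"ay":0,"az":0,"gripper":0.8},{"x":30,"y":10,"z":0,"ax":0,"ay":0,"az":0,"gripper":0.8},{"x":0,"y":0,"z":0,"ax":0,"ay":0,"az":0,"gripper":0.8}])

```text
clock: 30.05
position: [0.3742, 0.2609, 0.1657]
ee_rot: [0.287, 0.958, 0.001, -0.0]
ft_force: [0.1, 0.6, 0.2]
grip_width: 0.197
grasp_force: 0.0
```

Run:
```python
from h import *
st(); c=cam("top"); m=steel(c)
# check: rim circles in the nest, untouched scoop, leftover steel at old cup places
for n,p in (("old1",(369,238)),("oldhalf",(173,264)),("oldq",(482,271)),("olde",(479,326))): print(n,m[p[1]-8:p[1]+8,p[0]-8:p[0]+8].mean())
print("scoop",cup(c,m,(170,320),.0195,.024,.093)[:2])
g=c["color"][190:310,215:330]; cv2.imwrite("pics/f.png",g)
s=cam("side"); ms=steel(s)
# eighth: top rim in side image; expected rim z=.072 at nest centre
print("side eighth rim/handle pred",project(s,[[.498,.1034,.072],[.498-.055,.1034+.036,.080],[.498,.1034,.062]]).round(1).tolist())
for v in range(186,216,3):
    u=np.nonzero(ms[v,250:330])[0]+250; print(v,u.min() if len(u) else 0,u.max() if len(u) else 0,len(u),end="; ")
```

```text
t 30.1 p [374.2 260.9 165.7] yaw 56.6 zax [-0.     0.002 -1.   ] F [0.1 0.6 0.2] g 0.197 0 j [-0.71 -0.    0.    1.95 -0.    1.19  0.28]
old1 0.0
oldhalf 0.0
oldq 0.0
olde 0.0
scoop (array([0.33092479, 0.27850508]), np.float64(-179.71236287382695))
side eighth rim/handle pred [[290.3, 200.2], [257.8, 197.2], [290.5, 204.4]]
186 0 0 0; 189 0 0 0; 192 0 0 0; 195 0 0 0; 198 260 297 38; 201 260 303 44; 204 274 310 37; 207 250 313 64; 210 258 315 55; 213 267 316 50;
```

Run:
```python
from h import *
s=cam("side")["color"].astype(int); s0=cv2.imread("pics/side0.png")[:,:,::-1].astype(int); d=abs(s-s0).max(2)
for n,(x,y,w,h) in {"scoop":(160,185,40,35),"espresso":(365,212,52,40),"tin":(425,238,40,50)}.items(): print(n,d[y:y+h,x:x+w].mean().round(1),np.percentile(d[y:y+h,x:x+w],98))
print(hand_in())
```

```text
scoop 1.3 3.0
espresso 1.2 3.0
tin 1.5 4.0
the job is handed in; nothing more can be done
None
```

The four measuring cups are nested in the box in size order, each lowered until it touched down at the height expected for the floor below, with the largest cup's handle over the low front; the scoop, espresso cup and tin look unmoved in the side camera, and the job was handed in at about 30 s.

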